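# Mix the tube racks: screw the carrier down, load, pull the switch on, off, unload

### The arm

A 7-joint arm with a two-finger parallel gripper is mounted at the origin on the work surface. World frame = base frame: x ahead of the robot, y to its left, z up, the work surface at z = 0. Lengths are in m, angles in rad, forces in N, time in s.
With the tool pointing down it reaches from about 0.4 to 0.925 m from the base axis. Payload 4.1 kg.
Tool frame: the origin (TCP) lies on the centre line of the jaws, within the pads' length; the fingertips stand 19 mm ahead of it and the grasp point (between the pads) is the TCP (ctrl.finger_overhang is the distance from the TCP to the fingertips, in m); z points along the fingers, y is the line along which they close (so a half turn about z gives the same grasp; the last joint's range is limited). The gripper opens to 85 mm and grips with 20 to 120 N. Pads are 22 mm wide; open, the fingers measure 114 mm over their backs; the gripper's body (76 mm by 85 mm) begins 54 mm behind the grasp point. The pads swing forward as they close: fully open they stand 13 mm farther back than shut.
Start: joints at [1.072, 0.398, 0.045, 1.537, -0.019, 1.207, -0.051], TCP at [0.253, -0.599, 0.218] pointing down, gripper open.
Joint ranges: [-2.82, 2.82], [-0.49, 2.23], [-1.37, 1.46], [0, 2.46], [-1.36, 4.5], [0.23, 2], [-2.94, 2.94]. Speed limits (rad/s): [2.57, 2.57, 3.14, 3.14, 3.14, 3.14, 3.14].

### API

Orientations are given as a unit quaternion [x, y, z, w].
In Python, from rig import ctrl, get_image, job, finder gives the robot as it stands.
- The arm moves only by the tool play_rows, never from a script. Its argument "steps" is a list of rows, each an object of numbers: "x", "y", "z": the shift along the tool's x, y, z in cm; "spin": the turn about the tool's z in degrees. In form: [{"x": .., "y": .., "z": .., "spin": ..}, ...]. A call has 1 to 20 rows; each row shifts and turns the commanded pose from where the row before left it, along the tool's axes as they then stand; what a row does not reach is not made up. A row lasts 1/10 s, in which the tool goes at most 50 mm and 8.59 degrees, less where a joint would pass 70% of its speed; a pose out of reach is approached as far as the arm can. A call with a gripper value outside its range is refused whole. "jaw" is the closure, from -1 (fully open) to 1 (shut), set as the call begins (left out, the last holds). The fingers move at their own pace and stop on an object; the grip force is fixed at half the most. Time passes only in rows, so rows that do not move let the fingers close. It gives the time, the measured TCP pose, the force, the opening and the grip force at its end, in the units of the state.
- ctrl.get_obs(): the state, without advancing time (a new reading comes with each control period).
- get_image(name): name is "side" or "top" or "wrist"; returns a dict with "img" (384x512x3 uint8, red, green, blue), "K" (3x3 intrinsics, pixels), "dist_coeffs" ([k1, k2, p1, p2, k3] as OpenCV has them; the pictures are not rectified), "T" (4x4, takes a point from camera to world coordinates). Camera axes: x right, y up, looking along -z (the intrinsics and any distortion apply to the point x, -y, -z); pixel columns grow to the right and rows downward; lengths in m; the calibration is good to about 2 mm. A picture is of the moment at which its call begins. There is no depth.
- job.sign_off(): hands the job in; it is judged then, once.
Trained networks look in the newest picture that a camera, given by its name, has taken for a name from the list of things; names that differ only in an ending like _2 or _b are one class to them, and where a whole thing is asked for, a point or a joint stands for the part that bears it (a point fixed in the world has none). Each returns a list of dicts, best first, with "confidence" (0 to 1); they miss things now and then, are a little off and sometimes report something else, mostly with a low value. They report only what shows in the picture. A call takes as long as a camera call.
- finder.spot_in(camera, name): "rect" ([centre column, centre row, width, height] in pixels, round what is visible of it).
- finder.regions_of(camera, name): "region" (384x512 bool, what is visible of it) and "rect" ([centre column, centre row, width, height] in pixels, round what is visible of it).
The state is a dict: "clock": time; "joints": joint angles; "qvel": joint speeds; "effort": joint torques, N m; "eef_pos": TCP position; "tcp_rot": TCP orientation; "force": force on the tool from outside, world axes, zero at the start; "moment": the same for the moment, N m; "gripper_width": finger opening in m; "grasp_force": force on a finger pad.
Only numpy, scipy, OpenCV 4.12 (cv2) and the standard library are available. Lean on these libraries where they do the work, as an engineer would, in place of code of your own. Each camera call takes 0.05 s, during which the arm holds its last target. There are 200 camera calls.

### The job

Run the tube racks through the mixer: first push the carrier's captive orange screw down and turn it clockwise fully home, then stand every tube rack flat in a bay of the carrier, and pull the red switch knob straight out to its on detent. Let it run for about three seconds, push the knob fully back in, and only then move all the racks into the blue tray, standing flat. Leave the screw home and leave the other things on the bench where they are.

Things in the scene. Friction and masses are not known exactly. Their poses are not given: they have to be found in the camera images.
- mixer: white tube mixer, 200 (x) x 310 (y) x 72 mm high, fixed. Origin: centre of its underside; its own -x face is the front panel with the red switch knob. On top, centred at own x = +30 mm, lies a dark carrier plate (top 79 mm above the bench) with three bays in a row at own y = -100, -22 and +56 mm, and the captive screw (orange bar) at own y = +125 mm
- bay0 (a point): centre of the floor of bay 0 (79 mm above the bench), axes as the mixer's. The bay is 60 mm (x) x 74 mm (y) inside, with an aluminium rim 4 mm thick and 8 mm high; a rack fits with its 62 mm side along y
- bay1 (a point): centre of the floor of bay 1 (79 mm above the bench), axes as the mixer's. The bay is 60 mm (x) x 74 mm (y) inside, with an aluminium rim 4 mm thick and 8 mm high; a rack fits with its 62 mm side along y
- bay2 (a point): centre of the floor of bay 2 (79 mm above the bench), axes as the mixer's. The bay is 60 mm (x) x 74 mm (y) inside, with an aluminium rim 4 mm thick and 8 mm high; a rack fits with its 62 mm side along y
- screw_grip (a point): grip point of the captive screw on its vertical axis, 4 mm below the top of its orange bar. The bar is 34 mm long, 12 mm thick and stands 28 mm above a black disc of 32 mm diameter (disc top 22 mm below this point). Own x runs along the bar, own z is up; it turns and sinks with the screw
- screw (a joint): angle of the captive screw, rad: 0 at first (bar along the mixer's x), grows clockwise seen from above, 2.3 = home at its stop. At 0 a pin in a slot blocks turning; pushed down over 7 mm it is free to turn, and once turned past about 0.6 rad it stays down when let go. While turning, the thread draws the bar about 2 mm further down. Turning takes about 0.1 N m
- screw_press (a joint): how far the screw is pushed down against its spring, m: 0 up, 0.011 fully down; needs 3 N to start and about 9 N at the bottom; springs back if let go before turning; about 0.008 when home
- switch_grip (a point): centre of the red switch knob, a disc of 32 mm diameter and 14 mm thick on a steel stem of 12 mm diameter, 55 mm above the bench in front of the mixer's front panel (own y = -60 mm); its axis is level, along the mixer's x, and axes are as the mixer's. The panel is 27 mm behind this point with the knob pushed in
- switch (a joint): travel of the push-pull knob out of the panel (towards the mixer's -x), m: 0 pushed in = off, 0.014 fully out = on detent. A sprung detent holds it at either end; it takes about 6 N along the axis to move it, and springs on past the middle
- rack_orange: orange tube rack full of capped tubes, a block of 40 mm (own x) x 62 mm (own y) x 36 mm high, about 90 g; origin at the centre of its underside, z up. May be absent
- rack_green: green tube rack full of capped tubes, a block of 40 mm (own x) x 62 mm (own y) x 36 mm high, about 90 g; origin at the centre of its underside, z up. May be absent
- rack_purple: purple tube rack full of capped tubes, a block of 40 mm (own x) x 62 mm (own y) x 36 mm high, about 90 g; origin at the centre of its underside, z up. May be absent
- tray: blue shallow finished-samples tray, 260 mm (own x) x 120 mm (own y), walls 4 mm thick and 13 mm high, fixed to the bench; origin at the centre of its underside
- tray_in (a point): centre of the tray's inner floor (4 mm above the bench), axes as the tray's; the floor inside measures 252 x 112 mm; three racks fit in a row along x with their 62 mm sides along x
- amber_bottle: bystander: amber reagent bottle, 60 mm diameter, 130 mm high, origin under its base
- dropper_bottle: bystander: small white dropper bottle, 36 mm diameter, 70 mm high, origin under its base
- tip_box: bystander: green pipette-tip box 60 x 100 x 50 mm, origin under its base
- buffer_jar: bystander: clear jar with blue cap, 60 mm diameter, 60 mm high, origin under its base
- cap_box: bystander: small flat yellow box 50 x 40 x 20 mm, origin under its base
- spray_can: bystander: small blue bottle, 44 mm diameter, 90 mm high, origin under its base

How it is judged:
By the outcome, as a careful person would: the job done as asked, in the order asked, and still so for the second after the job is handed in, with the robot touching nothing.
Of rack_orange, rack_green, rack_purple only 2 to 3 are there at a start; the rules pass over those that are not, and their reading is None.
At some moment in a run one of rack_orange, rack_green, rack_purple may be knocked a few centimetres aside while the robot is not near it.
Once in a run the grip may slacken for a moment while it holds something.
It also fails if it takes over 210 s, if anything falls off the work surface, if the arm or the gripper's body presses on something with over 40 N, if the wrist force passes 120 N, or if a joint passes its speed limit or range.

## Working session

There is one attempt and no reset: what is moved stays moved. The work goes in short steps, Python scripts to look and compute and a tool call to move; the robot and the scene stay as the last step left them, time stands still between calls to the robot, and variables do not carry over. Pictures are saved under pics/ and viewed, at most 14 in all, crops included, and the job is handed in when it is done.

Besides the shell and the picture viewer there is one more tool, called after "Request:" as a command line: name --argument value ..., lists and objects as JSON in quotes. play_rows: Moves the arm, as the interface text tells. Its arguments: {"type":"object","properties":{"steps":{"type":"array"},"jaw":{"type":"number"}},"required":["steps"]}

```bash
ls; mkdir -p pics; python3 - <<'E'
from rig import ctrl,get_image,job,finder
import cv2,numpy as np
o=ctrl.get_obs();print(o)
ims={}
for n in("side","top"):
    g=get_image(n);cv2.imwrite(f"pics/{n}0.png",g["img"][:,:,::-1]);print(n,g["K"].tolist(),g["dist_coeffs"],np.round(g["T"],4).tolist())
    for t in["mixer","screw_grip","switch_grip","rack_orange","rack_green","rack_purple","tray","amber_bottle","dropper_bottle","tip_box","buffer_jar","cap_box","spray_can"]:
        print(t,[(np.round(r["rect"]).tolist(),round(r["confidence"],2)) for r in finder.spot_in(n,t)[:2]])
a=[cv2.imread(f"pics/{n}0.png") for n in("side","top")]
E
```

```text
pics
{'clock': 0.0, 'joints': array([ 1.07199553,  0.39920845,  0.04501291,  1.53789401, -0.01872738,
        1.206879  , -0.05070912]), 'qvel': array([ 0.00113097, -0.0003608 ,  0.00078993,  0.00159793,  0.0014701 ,
        0.00240134,  0.00044301]), 'effort': array([-1.81695418e-04, -4.75121427e+01,  1.36446878e+00, -2.54217964e+01,
        1.16033060e-02,  9.35655087e-03,  1.21987122e-05]), 'eef_pos': array([ 0.25278248, -0.59811312,  0.21654619]), 'tcp_rot': array([ 9.80074739e-01,  1.98626632e-01, -2.45638344e-04, -9.52530985e-04]), 'force': array([ 0.24684345,  0.14470139, -0.57298567]), 'moment': array([ 0.00087334, -0.03623393, -0.02062517]), 'grasp_force': 0.0, 'gripper_width': 0.08554050121128892}
side [[488.5954176845518, 0.0, 253.27099082914754], [0.0, 488.5954176845518, 192.54259196954297], [0.0, 0.0, 1.0]] [0.01292057 0.         0.         0.         0.        ] [[-0.9543, 0.2153, -0.207, 0.2453], [-0.2982, -0.6461, 0.7026, 1.0973], [0.0176, 0.7323, 0.6808, 1.1168], [0.0, 0.0, 0.0, 1.0]]
mixer [([243.0, 194.0, 90.0, 90.0], 0.98)]
screw_grip [([219.0, 196.0, 13.0, 17.0],
[... 1107 characters left out ...]
114.0, 93.0], 0.55)]
screw_grip []
switch_grip [([292.0, 217.0, 11.0, 9.0], 0.57), ([322.0, 255.0, 17.0, 18.0], 0.54)]
rack_orange [([154.0, 232.0, 22.0, 19.0], 0.94)]
rack_green [([119.0, 203.0, 25.0, 23.0], 0.7)]
rack_purple [([158.0, 191.0, 25.0, 13.0], 0.72), ([290.0, 217.0, 15.0, 12.0], 0.25)]
tray [([383.0, 225.0, 62.0, 93.0], 0.94)]
amber_bottle [([161.0, 139.0, 24.0, 26.0], 0.55)]
dropper_bottle [([108.0, 249.0, 22.0, 12.0], 0.59)]
tip_box [([369.0, 140.0, 40.0, 31.0], 0.86)]
buffer_jar [([210.0, 259.0, 24.0, 23.0], 0.77), ([271.0, 177.0, 114.0, 94.0], 0.46)]
cap_box [([320.0, 256.0, 19.0, 20.0], 0.5)]
spray_can [([210.0, 257.0, 20.0, 20.0], 0.68), ([122.0, 163.0, 23.0, 18.0], 0.54)]
```

```bash
python3 - <<'E'
import cv2
a=cv2.imread("pics/top0.png");cv2.imwrite("pics/topA.png",cv2.resize(a[100:290,80:440],(800,422),interpolation=2))
a=cv2.imread("pics/side0.png");cv2.imwrite("pics/sideA.png",cv2.resize(a[110:360,150:400],(600,600),interpolation=2))
E
```

```text
(no output)
```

View pics/topA.png

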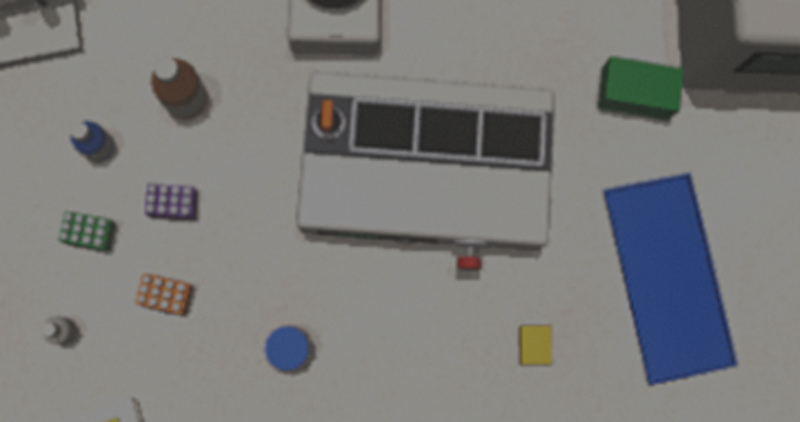

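View pics/sideA.png

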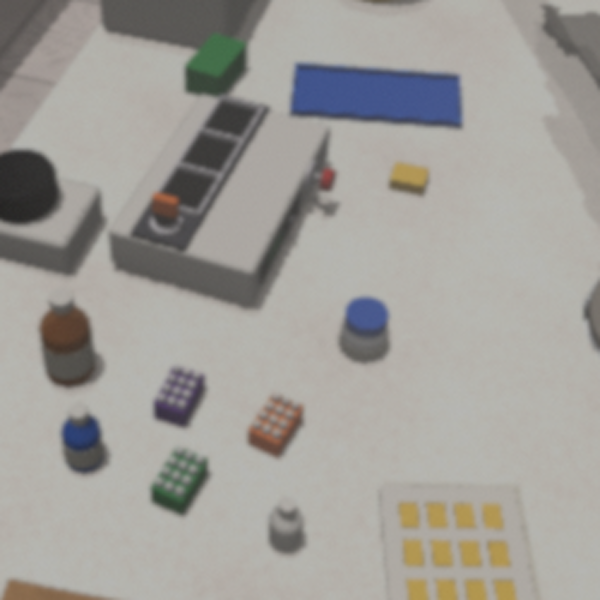

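```bash
cat >h.py <<'E'
from rig import ctrl,get_image,job,finder
import cv2,numpy as np
from scipy.optimize import minimize
from scipy.spatial.transform import Rotation as Rot
np.set_printoptions(precision=4,suppress=True)
def proj(P,g):
    T=np.linalg.inv(g["T"]);p=np.atleast_2d(P)@T[:3,:3].T+T[:3,3];p=p*[1,-1,-1]
    return cv2.projectPoints(p.astype(float),np.zeros(3),np.zeros(3),g["K"],np.array(g["dist_coeffs"]))[0][:,0]
def back(uv,z,g):
    "pixel -> world point at height z"
    n=cv2.undistortPoints(np.array([[uv]],float),g["K"],np.array(g["dist_coeffs"]))[0,0]
    d=g["T"][:3,:3]@np.array([n[0],-n[1],-1]);o=g["T"][:3,3];return o+d*(z-o[2])/d[2]
def box(x,y,yaw,s,z0=0):
    c=np.array([[i,j,k] for i in(-.5,.5) for j in(-.5,.5) for k in(0,1)])*s
    R=np.array([[np.cos(yaw),-np.sin(yaw)],[np.sin(yaw),np.cos(yaw)]])
    c[:,:2]=c[:,:2]@R.T+[x,y];c[:,2]+=z0;return c
def sil(c,g,S=8):
    h=cv2.convexHull(proj(c,g).astype(np.float32))[:,0]
    m=np.zeros((384,512),np.uint8);cv2.fillConvexPoly(m,np.round((h)*2**S).astype(np.int32),255,cv2.LINE_AA,S);return m/255.
def look(names):return {n:get_image(n) for n in names}
def mask(n,t,near=None):
    r=finder.regions_of(n,t)
    if near is not None:r=[q for q in r if np.hypot(*(np.array(q["rect"][:2])-near))<12]
    return (r[0]["region"].astype(float),r[0]["confidence"]) if r else (None,0)
def fit(gs,ms,s,p0,z0=0):
    def f(p):
        e=0
        for n in gs:
            if ms.get(n) is None:continue
            a=sil(box(*p,s,z0),gs[n]);e+=1-np.minimum(a,ms[n]).sum()/np.maximum(a,ms[n]).sum()
        return e
    best=None
    for dy in(-.2,0,.2):
        r=minimize(f,[p0[0],p0[1],p0[2]+dy],method="Nelder-Mead",options=dict(initial_simplex=np.array([p0]*4)+[[0,0,dy],[.01,0,dy],[0,.01,dy],[0,0,dy+.15]],xatol=1e-4,fatol=1e-4))
        if best is None or r.fun<best.fun:best=r
    return best.x,best.fun
RACK=np.array([.04,.062,.036])
E
python3 - <<'E'
from h import *
gs=look(["side","top"])
np.save("gs.npy",gs,allow_pickle=True)
near={"mixer":([243,194],[271,175]),"rack_orange":([264,286],[154,232]),"rack_green":([224,309],[119,203]),"rack_purple":([224,275],[158,191]),"tray":([308,151],[383,225])}
S={"mixer":[.2,.31,.072],"tray":[.26,.12,.013]}
for t,(a,b) in near.items():
    ms={};cs={}
    for n,q in zip(gs,(a,b)):ms[n],cs[n]=mask(n,t,q)
    s=np.array(S.get(t,RACK));p=back(b,s[2],gs["top"])
    print(t,cs,fit(gs,ms,s,[p[0],p[1],-1.4 if t=="tray" else 0]), [fit({n:gs[n]},ms,s,[p[0],p[1],-1.4 if t=="tray" else 0]) for n in gs if ms[n] is not None])
for c,u in(("knob",(470*.45+80,263*.45+100)),):print(c,back(u,.055,gs["top"]))
print("screw",back((328*.45+80,101*.45+100),.11,gs["top"]))
for t in["amber_bottle","dropper_bottle","tip_box","buffer_jar","cap_box","spray_can"]:
    r=finder.spot_in("top",t)
    if r:print(t,back(r[0]["rect"][:2],.04,gs["top"]))
E
```

```text
mixer {'side': 0.94, 'top': 0.96} (array([ 0.6104, -0.0206, -0.0471]), np.float64(0.18127013757047672)) [(array([ 0.6086, -0.033 , -0.0627]), np.float64(0.11406538919093723)), (array([ 0.6118, -0.0195, -0.056 ]), np.float64(0.05543844961030964))]
rack_orange {'side': 0.83, 'top': 0.84} (array([ 0.4376,  0.3103, -0.1647]), np.float64(0.41658694846137634)) [(array([ 0.4378,  0.3146, -0.1371]), np.float64(0.146975315346066)), (array([ 0.4404,  0.3063, -0.2808]), np.float64(0.23071762631296489))]
rack_green {'side': 0.6, 'top': 0.53} (array([ 0.5182,  0.4132, -0.1297]), np.float64(0.3122402855930042)) [(array([ 0.5169,  0.4155, -0.0218]), np.float64(0.1831252176508631)), (array([ 0.5179,  0.413 , -0.1614]), np.float64(0.11257938116470734))]
rack_purple {'side': 0.65, 'top': 0.84} (array([0.5573, 0.304 , 0.0435]), np.float64(0.4085136656303172)) [(array([0.5563, 0.308 , 0.0871]), np.float64(0.20144236747212663)), (array([ 0.5579,  0.3028, -0.1851]), np.float64(0.19135859011468126))]
tray {'side': 0.78, 'top': 0.75} (array([ 0.4697, -0.341 ,  0.2008]), np.float64(0.15692645500195324)) [(array([ 0.4694, -0.3393,  0.2048]), np.float64(0.11341456228383895)), (array([ 0.4699, -0.3416, -2.934 ]), np.float64(0.04099071787855468))]
knob [ 0.4792 -0.0745  0.055 ]
screw [0.6667 0.1018 0.11  ]
amber_bottle [0.699  0.2921 0.04  ]
dropper_bottle [0.3923 0.4291 0.04  ]
tip_box [ 0.715  -0.3075  0.04  ]
buffer_jar [0.3729 0.1547 0.04  ]
cap_box [ 0.3752 -0.157   0.04  ]
```

Request:
play_rows --steps '[{"z": -3},{"z": -3},{"x": 3,"y": -2.1,"z": -0.7},{"x": 3,"y": -2.1,"z": -0.7},{"x": 3,"y": -2.1,"z": -0.7},{"x": 3,"y": -2.1,"z": -0.7},{"x": 3,"y": -2.1,"z": -0.7},{"x": 3,"y": -2.1,"z": -0.7},{"x": 3,"y": -2.1,"z": -0.7},{"x": 3,"y": -2.1,"z": -0.7},{"x": 3,"y": -2.1,"z": -0.7},{"x": 3,"y": -2.1,"z": -0.7},{"x": 3,"y": -2.1,"z": -0.7},{"x": 3,"y": -2.1,"z": -0.7},{"x": 3,"y": -2.1,"z": -0.7},{"x": 3,"y": -2.1,"z": -0.7},{"x": 3,"y": -2.1,"z": -0.7},{"x": 3,"y": -2.1,"z": -0.7},{"x": 3,"y": -2.1},{"x": 0}]'

```text
validation failed for argument at $.st...
```

Request:
play_rows --steps '[{"spin": -8.5},{"spin": -8.5},{"spin": -8.5},{"spin": -8.5},{"spin": -8.5},{"spin": -8.5},{"spin": -8.5},{"spin": -8.5},{"spin": -8.5},{"spin": -8.5},{"spin": -8.5},{"spin": -8.5},{"spin": -8.5},{"spin": -8.5},{"spin": -8.5},{"spin": -8.5},{"spin": -8.5},{"spin": -8.5},{"spin": 0},{"spin": 0}]'

```text
validation failed for argument at $.st...
```

```bash
python3 - <<'E'
from h import *
o=ctrl.get_obs();print(o["clock"],o["joints"],o["eef_pos"],Rot.from_quat(o["tcp_rot"]).as_matrix())
g=get_image("wrist");print(g["T"],g["K"],g["dist_coeffs"]);cv2.imwrite("pics/w1.png",g["img"][:,:,::-1])
np.save("w1.npy",g,allow_pickle=True)
E
```

```text
2.3 [ 1.072   0.3984  0.0451  1.5366 -0.0187  1.2069 -0.0507] [ 0.253  -0.5987  0.2177] [[ 0.9211  0.3893  0.    ]
 [ 0.3893 -0.9211 -0.0001]
 [ 0.      0.0001 -1.    ]]
[[ 0.3888  0.8835  0.2615  0.3207]
 [-0.9213  0.3725  0.1111 -0.5703]
 [ 0.0008 -0.2841  0.9588  0.3736]
 [ 0.      0.      0.      1.    ]] [[331.774    0.     252.118 ]
 [  0.     331.774  194.5135]
 [  0.       0.       1.    ]] [-0.0238  0.      0.      0.      0.    ]
```

View pics/w1.png

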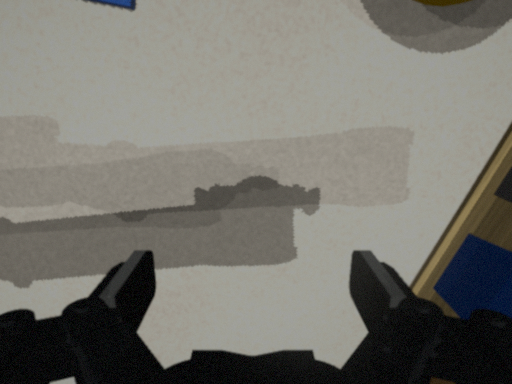

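Request:
play_rows --steps '[{"x": 0,"y": 0,"z": -3,"spin": 0},{"x": 0,"y": 0,"z": -3,"spin": 0},{"x": 3,"y": -2.1,"z": -0.7,"spin": 0},{"x": 3,"y": -2.1,"z": -0.7,"spin": 0},{"x": 3,"y": -2.1,"z": -0.7,"spin": 0},{"x": 3,"y": -2.1,"z": -0.7,"spin": 0},{"x": 3,"y": -2.1,"z": -0.7,"spin": 0},{"x": 3,"y": -2.1,"z": -0.7,"spin": 0},{"x": 3,"y": -2.1,"z": -0.7,"spin": 0},{"x": 3,"y": -2.1,"z": -0.7,"spin": 0},{"x": 3,"y": -2.1,"z": -0.7,"spin": 0},{"x": 3,"y": -2.1,"z": -0.7,"spin": 0},{"x": 3,"y": -2.1,"z": -0.7,"spin": 0},{"x": 3,"y": -2.1,"z": -0.7,"spin": 0},{"x": 3,"y": -2.1,"z": -0.7,"spin": 0},{"x": 3,"y": -2.1,"z": -0.7,"spin": 0},{"x": 3,"y": -2.1,"z": -0.7,"spin": 0},{"x": 3,"y": -2.1,"z": -0.7,"spin": 0},{"x": 3,"y": -2.1,"z": 0,"spin": 0},{"x": 0,"y": 0,"z": 0,"spin": 0}]'

```text
clock: 4.35
eef_pos: [0.5857, -0.0644, 0.3894]
tcp_rot: [0.979, 0.203, 0.001, -0.002]
force: [0.3, 0.2, -0.4]
gripper_width: 0.0853
grasp_force: 0.0
```

Request:
play_rows --steps '[{"x": 0,"y": 0,"z": 0,"spin": -8.5},{"x": 0,"y": 0,"z": 0,"spin": -8.5},{"x": 0,"y": 0,"z": 0,"spin": -8.5},{"x": 0,"y": 0,"z": 0,"spin": -8.5},{"x": 0,"y": 0,"z": 0,"spin": -8.5},{"x": 0,"y": 0,"z": 0,"spin": -8.5},{"x": 0,"y": 0,"z": 0,"spin": -8.5},{"x": 0,"y": 0,"z": 0,"spin": -8.5},{"x": 0,"y": 0,"z": 0,"spin": -8.5},{"x": 0,"y": 0,"z": 0,"spin": -8.5},{"x": 0,"y": 0,"z": 0,"spin": -8.5},{"x": 0,"y": 0,"z": 0,"spin": -8.5},{"x": 0,"y": 0,"z": 0,"spin": -8.5},{"x": 0,"y": 0,"z": 0,"spin": -8.5},{"x": 0,"y": 0,"z": 0,"spin": -8.5},{"x": 0,"y": 0,"z": 0,"spin": -8.5},{"x": 0,"y": 0,"z": 0,"spin": -8.5},{"x": 0,"y": 0,"z": 0,"spin": -8.5},{"x": 0,"y": 0,"z": 0,"spin": 0},{"x": 0,"y": 0,"z": 0,"spin": 0}]'

```text
clock: 6.35
eef_pos: [0.5836, -0.0719, 0.3895]
tcp_rot: [0.038, 0.999, -0.0, -0.0]
force: [-0.3, 0.1, -0.4]
gripper_width: 0.0854
grasp_force: 0.0
```

```bash
python3 - <<'E'
from h import *
o=ctrl.get_obs();print(o["clock"],o["joints"],o["eef_pos"],Rot.from_quat(o["tcp_rot"]).as_matrix())
g=get_image("wrist");cv2.imwrite("pics/w2.png",g["img"][:,:,::-1])
np.save("w2.npy",g,allow_pickle=True)
for t in("screw_grip","mixer"):print([(r["rect"],r["confidence"]) for r in finder.spot_in("wrist",t)])
E
```

```text
6.35 [ 0.5893  0.263  -0.6933  1.3989  0.1674  1.5391  1.4033] [ 0.5836 -0.0719  0.3895] [[-0.9972  0.0751 -0.0002]
 [ 0.0751  0.9972 -0.0004]
 [ 0.0001 -0.0004 -1.    ]]
[([379.6, 189.3, 26.9, 29.5], 0.75)]
[([288.4, 145.3, 225.0, 165.4], 0.94)]
```

View pics/w2.png

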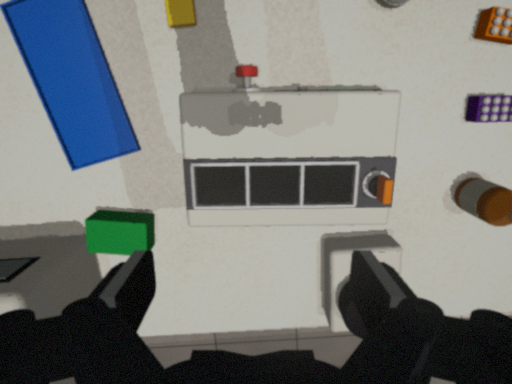

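```bash
cat >>h.py <<'E'
def poly(P,g,S=8):
    m=np.zeros((384,512),np.uint8);cv2.fillConvexPoly(m,np.round(proj(P,g)*2**S).astype(np.int32),255,cv2.LINE_AA,S);return m/255.
def m2w(p,q):
    q=np.atleast_2d(q).astype(float);c,s=np.cos(p[2]),np.sin(p[2])
    return np.c_[p[0]+c*q[:,0]-s*q[:,1],p[1]+s*q[:,0]+c*q[:,1],q[:,2]]
def rect(cx,cy,hx,hy,z):return [[cx-hx,cy-hy,z],[cx+hx,cy-hy,z],[cx+hx,cy+hy,z],[cx-hx,cy+hy,z]]
def fitmixer(g,p0,bays=(-.1,-.022,.056)):
    im=cv2.cvtColor(g["img"],cv2.COLOR_RGB2GRAY).astype(float)
    def f(p):
        o=poly(m2w(p,rect(.03,-.022,.034,.119,.087)),g);d=0
        for y in bays:d=d+poly(m2w(p,rect(.03,y,.03,.037,.087)),g)*poly(m2w(p,rect(.03,y,.03,.037,.079)),g)
        b=o*(1-np.clip(d,0,1));return (im*d).sum()/d.sum()-(im*b).sum()/b.sum()
    r=minimize(f,p0,method="Nelder-Mead",options=dict(initial_simplex=np.array([p0]*4)+[[0,0,0],[.006,0,0],[0,.006,0],[0,0,.03]],xatol=1e-5,fatol=1e-3))
    return r.x,r.fun
E
python3 - <<'E'
from h import *
gs=np.load("gs.npy",allow_pickle=True).item()
g=np.load("w2.npy",allow_pickle=True).item()
for q in(g,gs["top"],gs["side"]):print(fitmixer(q,[.612,-.0195,-.05]),fitmixer(q,[.615,-.025,-.04]))
p,_=fitmixer(g,[.612,-.0195,-.05])
print(m2w(p,[[.03,.125,.1],[-.127,-.06,.055]]),back((247,71),.055,g),back((385,186),.11,g))
E
```

```text
(array([ 0.61  , -0.0201, -0.0627]), np.float64(-106.50200893082206)) (array([ 0.61  , -0.02  , -0.0631]), np.float64(-106.4993857642578))
(array([ 0.6128, -0.0203, -0.0635]), np.float64(-62.55083802947288)) (array([ 0.6125, -0.0202, -0.0636]), np.float64(-62.51145431995667))
(array([ 0.6111, -0.0216, -0.0729]), np.float64(-57.20815268156842)) (array([ 0.6111, -0.0202, -0.0589]), np.float64(-56.3677207207178))
[[ 0.6478  0.1028  0.1   ]
 [ 0.4795 -0.072   0.055 ]] [ 0.4781 -0.0712  0.055 ] [0.643  0.1052 0.11  ]
```

Request:
play_rows --steps '[{"x": -0.64,"y": 2.24,"z": 2.1,"spin": 0},{"x": -0.64,"y": 2.24,"z": 2.1,"spin": 0},{"x": -0.64,"y": 2.24,"z": 2.1,"spin": 0},{"x": -0.64,"y": 2.24,"z": 2.1,"spin": 0},{"x": -0.64,"y": 2.24,"z": 2.1,"spin": 0},{"x": -0.64,"y": 2.24,"z": 2.1,"spin": 0},{"x": -0.64,"y": 2.24,"z": 2.1,"spin": 0},{"x": -0.64,"y": 2.24,"z": 2.1,"spin": -0.7},{"x": 0,"y": 0,"z": 0,"spin": 0},{"x": 0,"y": 0,"z": 0,"spin": 0},{"x": 0,"y": 0,"z": 0,"spin": 0},{"x": 0,"y": 0,"z": 0,"spin": 0}]'

```text
clock: 7.7
eef_pos: [0.6484, 0.1023, 0.2228]
tcp_rot: [0.031, 1.0, -0.0, 0.001]
force: [0.1, -0.9, -0.2]
gripper_width: 0.0854
grasp_force: 0.0
```

```bash
python3 - <<'E'
from h import *
o=ctrl.get_obs();print(o["clock"],o["joints"],o["eef_pos"],Rot.from_quat(o["tcp_rot"]).as_matrix())
g=get_image("wrist");np.save("w3.npy",g,allow_pickle=True)
im=g["img"][:,:,::-1].copy()
for z in(.09,.1,.11,.12):
    u=proj([[.649,.1028,z]],g)[0];print(z,u)
cv2.imwrite("pics/w3.png",im)
E
```

```text
7.7 [ 0.2786  0.482  -0.7149  1.4989  0.3243  1.2798  1.0364] [0.6484 0.1023 0.2228] [[-0.9981  0.0616  0.002 ]
 [ 0.0616  0.9981 -0.0008]
 [-0.0021 -0.0007 -1.    ]]
0.09 [252.6564 179.3653]
0.1 [252.6598 182.1627]
0.11 [252.6634 185.1532]
0.12 [252.6672 188.3571]
```

View pics/w3.png

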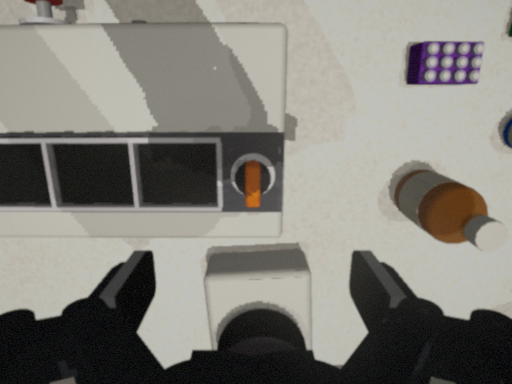

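```bash
python3 - <<'E'
from h import *
g=np.load("w3.npy",allow_pickle=True).item()
im=g["img"].astype(int);m=(im[:,:,0]>im[:,:,2]+60)&(im[:,:,0]>120);m[:, :235]=0;m[:,275:]=0;m[230:]=0
r,c=np.nonzero(m);print(r.min(),r.max(),c.min(),c.max(), [ (k,c[r==k].min(),c[r==k].max()) for k in range(r.min(),r.max()+1,4)])
p=[.611,-.0202,-.063]
for Z in(.1,.105,.11,.115,.12):
    print(Z,proj(m2w(p,[[.03+.017,.119,Z],[.03+.017,.131,Z],[.03-.017,.119,Z],[.03-.017,.131,Z],[.03-.017,.125,Z-.028]]),g).tolist())
print(im[150:215:1,253].tolist())
E
```

```text
168 207 246 259 [(168, np.int64(250), np.int64(257)), (172, np.int64(248), np.int64(258)), (176, np.int64(247), np.int64(258)), (180, np.int64(248), np.int64(258)), (184, np.int64(248), np.int64(258)), (188, np.int64(247), np.int64(258)), (192, np.int64(248), np.int64(259)), (196, np.int64(247), np.int64(259)), (200, np.int64(246), np.int64(259)), (204, np.int64(246), np.int64(259))]
0.1 [[245.66139291328892, 200.63975249710708], [259.27460245719425, 200.65490532268234], [245.47107229791771, 162.62969515344963], [259.55002662609337, 162.6438526844432], [252.5142423780094, 156.81198783733427]]
0.105 [[245.546625678051, 202.3927479262921], [259.3864696209199, 202.4082216476754], [245.34886428386997, 163.78812864295443], [259.67071954781017, 163.80257743548376], [252.51360854081983, 157.77675003796313]]
0.11 [[245.42798189154348, 204.20508493969126], [259.502114316284, 204.22089275071107], [245.2223697445963, 164.98725369562624], [259.7956454877566, 165.0020056422097], [252.5129542699888, 158.77237494459067]]
0.115 [[245.30526230558053, 206.0798204558137], [259.6217306457124, 206.095976
[... 638 characters left out ...]
9, 33], [129, 71, 32], [129, 70, 25], [129, 70, 28], [131, 72, 30], [128, 70, 26], [131, 71, 32], [131, 71, 27], [132, 72, 30], [132, 71, 31], [131, 70, 28], [130, 70, 28], [131, 71, 31], [130, 71, 29], [128, 66, 20], [130, 71, 28], [131, 73, 33], [132, 73, 32], [130, 71, 31], [132, 73, 33], [132, 73, 36], [130, 70, 31], [132, 73, 34], [154, 87, 31], [182, 110, 28], [187, 111, 26], [187, 107, 33], [186, 104, 24], [189, 107, 30], [189, 108, 31], [189, 107, 29], [188, 107, 30], [189, 107, 35], [189, 106, 30], [188, 105, 31], [188, 107, 37], [183, 102, 33], [169, 96, 39], [127, 81, 57], [90, 78, 73], [79, 77, 76], [82, 81, 81], [107, 105, 100], [152, 149, 141], [172, 168, 160], [180, 177, 168]]
```

Request:
play_rows --steps '[{"x": 0,"y": 0.1,"z": 2,"spin": 0},{"x": 0,"y": 0,"z": 2,"spin": 0},{"x": 0,"y": 0,"z": 2,"spin": 0},{"x": 0,"y": 0,"z": 2,"spin": 0},{"x": 0,"y": 0,"z": 1.5,"spin": 0},{"x": 0,"y": 0,"z": 0.5,"spin": 0},{"x": 0,"y": 0,"z": 0,"spin": 0},{"x": 0,"y": 0,"z": 0,"spin": 0}]'

```text
clock: 8.55
eef_pos: [0.6485, 0.1049, 0.1227]
tcp_rot: [0.03, 1.0, 0.0, 0.001]
force: [0.9, 0.3, 0.3]
gripper_width: 0.0858
grasp_force: 0.0
```

Request:
play_rows --jaw 1 --steps '[{"x": 0,"y": 0,"z": 0,"spin": 0},{"x": 0,"y": 0,"z": 0,"spin": 0},{"x": 0,"y": 0,"z": 0,"spin": 0},{"x": 0,"y": 0,"z": 0,"spin": 0},{"x": 0,"y": 0,"z": 0,"spin": 0},{"x": 0,"y": 0,"z": 0,"spin": 0},{"x": 0,"y": 0,"z": 0,"spin": 0},{"x": 0,"y": 0,"z": 0,"spin": 0},{"x": 0,"y": 0,"z": 0,"spin": 0},{"x": 0,"y": 0,"z": 0,"spin": 0}]'

```text
clock: 9.55
eef_pos: [0.6477, 0.1047, 0.1216]
tcp_rot: [0.03, 1.0, -0.0, 0.0]
force: [0.5, 0.0, 0.2]
gripper_width: 0.0
grasp_force: 0.0
```

```bash
python3 - <<'E'
from h import *
print(ctrl.finger_overhang,ctrl.get_obs()["joints"])
w=get_image("wrist");t=get_image("side")
p=[.611,-.0202,-.063]
cv2.imwrite("pics/c4.png",np.hstack([cv2.resize(w["img"][120:360,150:370],(400,436),interpolation=2),cv2.resize(t["img"][160:230,190:254],(400,436),interpolation=2)])[:,:,::-1])
for q in(w,t):print(proj(m2w(p,[[.03,.125,.117]]),q), proj([ctrl.get_obs()["eef_pos"]],q))
E
```

```text
0.019 [ 0.2551  0.5685 -0.6825  1.607   0.3897  1.1064  0.9843]
[[247.9106 239.6403]] [[251.6266 241.1949]]
[[217.8399 193.426 ]] [[217.8916 192.8258]]
```

View pics/c4.png

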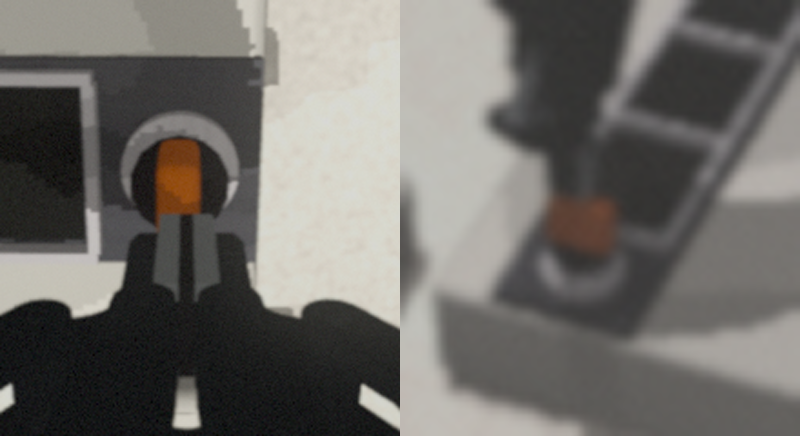

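```bash
python3 - <<'E'
from h import *
w=get_image("wrist");g=np.load("w3.npy",allow_pickle=True).item()
im=w["img"].astype(int)
print([(k+195,*v[:2]) for k,v in enumerate(im[195:246,248].tolist())])
p=[.611,-.0202,-.063]
for x in(-.017,.017):
  for Z in(.07,.08,.09,.1,.105,.11,.115,.12):
    q=m2w(p,[[.03+x,.125,Z]]);print(x,Z,proj(q,g)[0],proj(q,w)[0])
E
```

```text
[(195, 48, 40), (196, 66, 40), (197, 98, 53), (198, 111, 58), (199, 111, 56), (200, 110, 56), (201, 112, 59), (202, 111, 58), (203, 112, 59), (204, 111, 57), (205, 111, 57), (206, 111, 56), (207, 113, 58), (208, 114, 60), (209, 114, 56), (210, 117, 61), (211, 127, 65), (212, 136, 71), (213, 142, 76), (214, 142, 73), (215, 141, 72), (216, 145, 76), (217, 148, 79), (218, 148, 76), (219, 148, 78), (220, 148, 76), (221, 148, 78), (222, 149, 77), (223, 149, 79), (224, 148, 78), (225, 146, 74), (226, 147, 78), (227, 144, 75), (228, 129, 65), (229, 120, 60), (230, 122, 63), (231, 123, 65), (232, 120, 64), (233, 119, 61), (234, 119, 63), (235, 120, 63), (236, 113, 56), (237, 104, 65), (238, 80, 67), (239, 69, 68), (240, 70, 70), (241, 63, 65), (242, 68, 69), (243, 65, 67), (244, 67, 68), (245, 65, 62)]
-0.017 0.07 [252.5145 156.4344] [248.8366 185.3668]
-0.017 0.08 [252.5132 158.3703] [248.6715 189.5371]
-0.017 0.09 [252.5119 160.4334] [248.4901 194.1164]
-0.017 0.1 [252.5104 162.6364] [248.2902 199.1679]
-0.017 0.105 [252.5097 163.795 ] [248.1822 201.894 ]
-0.017 0.11 [252.5089 164.9943] [248.0685 204.7683]
-0.017 0.115 [252.508  166.2364] [247.9484 207.803 ]
-0.017 0.12 [252.5072 167.5238] [247.8214 211.012 ]
0.017 0.07 [252.4757 191.2263] [248.8147 233.9405]
0.017 0.08 [252.4732 194.1736] [248.6565 240.0845]
0.017 0.09 [252.4706 197.3078] [248.4835 246.7999]
0.017 0.1 [252.4679 200.6474] [248.2938 254.17  ]
0.017 0.105 [252.4664 202.4006] [248.1918 258.131 ]
0.017 0.11 [252.4649 204.2131] [248.0847 262.2947]
0.017 0.115 [252.4634 206.088 ] [247.9719 266.677 ]
0.017 0.12 [252.4617 208.0286] [247.8531 271.2954]
```

```bash
python3 - <<'E'
from h import *
w=get_image("wrist");o=ctrl.get_obs();R=Rot.from_quat(o["tcp_rot"]).as_matrix();print(o["eef_pos"],o["gripper_width"],o["force"])
for d in(-.02,-.01,0,.01,.019):
    print(d,[proj([o["eef_pos"]+R@[x,0,d]],w)[0] for x in(-.011,0,.011)])
s=get_image("side");print([proj([o["eef_pos"]+R@[0,0,d]],s)[0] for d in(-.02,0,.019)])
im=w["img"][225:300,252].tolist();print(im[::3])
E
```

```text
[0.6477 0.1047 0.1216] 0.00018401040681867754 [ 0.4967 -0.6648 -0.1021]
-0.02 [array([251.5297, 280.9368]), array([251.5027, 259.5854]), array([251.4746, 237.2874])]
-0.01 [array([251.5759, 270.1274]), array([251.5515, 249.8233]), array([251.5262, 228.6792])]
0 [array([251.6171, 260.5068]), array([251.5949, 241.1577]), array([251.5719, 221.0586])]
0.01 [array([251.654 , 251.8902]), array([251.6337, 233.4146]), array([251.6127, 214.2652])]
0.019 [array([251.684 , 244.8701]), array([251.6652, 227.1186]), array([251.6457, 208.7527])]
[array([217.6812, 187.8747]), array([217.8962, 192.8252]), array([218.0967, 197.4433])]
[[148, 77, 23], [149, 79, 20], [141, 73, 17], [119, 61, 24], [96, 54, 30], [35, 29, 31], [30, 27, 26], [30, 27, 26], [34, 34, 31], [35, 31, 29], [31, 30, 30], [32, 30, 26], [29, 26, 24], [27, 26, 24], [27, 22, 24], [26, 22, 23], [26, 22, 21], [30, 29, 28], [38, 33, 30], [36, 32, 36], [23, 23, 21], [27, 26, 28], [29, 26, 25], [28, 27, 25], [26, 25, 26]]
```

Request:
play_rows --steps '[{"x": 0,"y": 0,"z": 0.2,"spin": 0},{"x": 0,"y": 0,"z": 0.2,"spin": 0},{"x": 0,"y": 0,"z": 0,"spin": 0}]'

```text
clock: 10.1
eef_pos: [0.6474, 0.1045, 0.1171]
tcp_rot: [0.03, 1.0, -0.0, -0.0]
force: [-0.0, 0.5, -0.4]
gripper_width: 0.0
grasp_force: 0.0
```

Request:
play_rows --steps '[{"x": 0,"y": 0,"z": 0.2,"spin": 0},{"x": 0,"y": 0,"z": 0.2,"spin": 0},{"x": 0,"y": 0,"z": 0,"spin": 0}]'

```text
clock: 10.4
eef_pos: [0.6479, 0.1048, 0.1137]
tcp_rot: [0.03, 1.0, -0.0, 0.0]
force: [-0.7, -0.1, 3.4]
gripper_width: -0.0001
grasp_force: 1.3
```

Request:
play_rows --steps '[{"x": 0,"y": 0,"z": 0.2,"spin": 0},{"x": 0,"y": 0,"z": 0.2,"spin": 0},{"x": 0,"y": 0,"z": 0,"spin": 0}]'

```text
clock: 10.7
eef_pos: [0.648, 0.1048, 0.1099]
tcp_rot: [0.03, 1.0, -0.0, 0.0]
force: [-0.9, -0.1, 4.3]
gripper_width: 0.0004
grasp_force: 2.4
```

Request:
play_rows --jaw -0.2 --steps '[{"x": 0,"y": 0,"z": -1.5,"spin": 0},{"x": 0,"y": 0,"z": -1.5,"spin": 0},{"x": 0,"y": 0,"z": 0,"spin": 0},{"x": 0,"y": 0,"z": 0,"spin": 0},{"x": 0,"y": 0,"z": 0,"spin": 0},{"x": 0,"y": 0,"z": 0,"spin": 0},{"x": 0,"y": 0,"z": 0,"spin": 0},{"x": 0,"y": -0.05,"z": 1,"spin": 0},{"x": 0,"y": 0,"z": 1,"spin": 0},{"x": 0,"y": 0,"z": 1,"spin": 0},{"x": 0,"y": 0,"z": 0.9,"spin": 0},{"x": 0,"y": 0,"z": 0,"spin": 0},{"x": 0,"y": 0,"z": 0,"spin": 0}]'

```text
clock: 12.0
eef_pos: [0.6476, 0.1042, 0.1002]
tcp_rot: [0.03, 1.0, -0.0, -0.0]
force: [0.8, 0.2, 0.1]
gripper_width: 0.0509
grasp_force: 0.0
```

Request:
play_rows --jaw 1 --steps '[{"x": 0,"y": 0,"z": 0,"spin": 0},{"x": 0,"y": 0,"z": 0,"spin": 0},{"x": 0,"y": 0,"z": 0,"spin": 0},{"x": 0,"y": 0,"z": 0,"spin": 0},{"x": 0,"y": 0,"z": 0,"spin": 0},{"x": 0,"y": 0,"z": 0,"spin": 0},{"x": 0,"y": 0,"z": 0,"spin": 0},{"x": 0,"y": 0,"z": 0,"spin": 0}]'

```text
clock: 12.8
eef_pos: [0.648, 0.103, 0.1006]
tcp_rot: [0.03, 1.0, -0.001, 0.0]
force: [-0.7, -4.0, 2.4]
gripper_width: 0.0104
grasp_force: 62.5
```

Request:
play_rows --steps '[{"x": 0,"y": -0.1,"z": 0.3,"spin": 0},{"x": 0,"y": 0,"z": 0.3,"spin": 0},{"x": 0,"y": 0,"z": 0.3,"spin": 0},{"x": 0,"y": 0,"z": 0.2,"spin": 0},{"x": 0,"y": 0,"z": 0,"spin": 0},{"x": 0,"y": 0,"z": 0,"spin": 0}]'

```text
clock: 13.4
eef_pos: [0.6481, 0.1031, 0.0906]
tcp_rot: [0.03, 1.0, -0.0, 0.0]
force: [-1.8, -4.3, 9.2]
gripper_width: 0.0102
grasp_force: 63.4
```

Request:
play_rows --steps '[{"x": 0,"y": 0,"z": 0,"spin": 6},{"x": 0,"y": 0,"z": 0,"spin": 6},{"x": 0,"y": 0,"z": 0,"spin": 6},{"x": 0,"y": 0,"z": 0,"spin": 6},{"x": 0,"y": 0,"z": 0,"spin": 6},{"x": 0,"y": 0,"z": 0,"spin": 0}]'

```text
clock: 14.0
eef_pos: [0.6478, 0.1018, 0.0905]
tcp_rot: [0.288, 0.958, -0.001, 0.001]
force: [-2.2, -5.9, 8.7]
gripper_width: 0.01
grasp_force: 63.4
```

```bash
python3 - <<'E'
from h import *
o=ctrl.get_obs();print(o["joints"],o["moment"],o["force"],o["gripper_width"],Rot.from_quat(o["tcp_rot"]).as_matrix()[:2,0])
E
```

```text
[ 0.1692  0.5717 -0.5495  1.6355  0.339   1.031   0.5   ] [-1.4124  0.5014 -0.0164] [-2.2437 -5.8631  8.6785] 0.010011691870138582 [-0.8337  0.5522]
```

Request:
play_rows --steps '[{"x": 0,"y": 0,"z": 0,"spin": 6},{"x": 0,"y": 0,"z": 0,"spin": 6},{"x": 0,"y": 0,"z": 0.01,"spin": 6},{"x": 0,"y": 0,"z": 0.01,"spin": 6},{"x": 0,"y": 0,"z": 0.01,"spin": 6},{"x": 0,"y": 0,"z": 0.01,"spin": 6},{"x": 0,"y": 0,"z": 0.01,"spin": 6},{"x": 0,"y": 0,"z": 0.01,"spin": 6},{"x": 0,"y": 0,"z": 0.01,"spin": 6},{"x": 0,"y": 0,"z": 0.01,"spin": 6},{"x": 0,"y": 0,"z": 0.01,"spin": 6},{"x": 0,"y": 0,"z": 0.01,"spin": 6},{"x": 0,"y": 0,"z": 0,"spin": 6},{"x": 0,"y": 0,"z": 0,"spin": 6},{"x": 0,"y": 0,"z": 0,"spin": 6},{"x": 0,"y": 0,"z": 0,"spin": 0},{"x": 0,"y": 0,"z": 0,"spin": 0}]'

```text
clock: 15.7
eef_pos: [0.6447, 0.1007, 0.0903]
tcp_rot: [0.881, 0.474, -0.004, 0.001]
force: [-10.7, -8.0, 19.3]
gripper_width: 0.0105
grasp_force: 63.7
```

```bash
python3 - <<'E'
from h import *
o=ctrl.get_obs();x=Rot.from_quat(o["tcp_rot"]).as_matrix()[:2,0];print(o["joints"],o["moment"],o["force"],o["gripper_width"],x,np.degrees(np.arctan2(x[1],x[0])),o["eef_pos"])
E
```

```text
[-0.0773  0.5244 -0.1995  1.6454  0.1225  0.9913 -0.9022] [-1.869   2.4939  0.0197] [-10.7443  -7.965   19.2638] 0.010535502357677409 [0.551  0.8345] 56.563024976745275 [0.6447 0.1007 0.0903]
```

Request:
play_rows --steps '[{"x": -0.17,"y": -0.07,"z": -0.07,"spin": 0},{"x": 0,"y": 0,"z": 0,"spin": 4},{"x": 0,"y": 0,"z": 0,"spin": 4},{"x": 0,"y": 0,"z": 0,"spin": 4},{"x": 0,"y": 0,"z": 0,"spin": 4},{"x": 0,"y": 0,"z": 0,"spin": 3},{"x": 0,"y": 0,"z": 0,"spin": 0},{"x": 0,"y": 0,"z": 0,"spin": 0}]'

```text
clock: 16.5
eef_pos: [0.6439, 0.101, 0.0903]
tcp_rot: [0.946, 0.325, -0.003, 0.001]
force: [-7.6, -6.1, 14.7]
gripper_width: 0.0104
grasp_force: 73.5
```

```bash
python3 - <<'E'
from h import *
o=ctrl.get_obs();x=Rot.from_quat(o["tcp_rot"]).as_matrix()[:2,0];print(o["joints"],o["moment"],o["force"],o["gripper_width"],x,np.degrees(np.arctan2(x[1],x[0])),o["eef_pos"])
E
```

```text
[-0.1302  0.5184 -0.1273  1.6509  0.0796  0.9825 -1.1935] [-1.6319  1.8338  1.4432] [-7.5699 -6.0826 14.7493] 0.010417364954186128 [0.7882 0.6153] 37.976649153532605 [0.6439 0.101  0.0903]
```

Request:
play_rows --jaw -1 --steps '[{"x": 0,"y": 0,"z": 0,"spin": 0},{"x": 0,"y": 0,"z": 0,"spin": 0},{"x": 0,"y": 0,"z": 0,"spin": 0},{"x": 0,"y": 0,"z": 0,"spin": 0},{"x": 0,"y": 0,"z": -1,"spin": 0},{"x": 0,"y": 0,"z": -2,"spin": 0},{"x": 0,"y": 0,"z": -3,"spin": 0},{"x": 0,"y": 0,"z": -3,"spin": 0},{"x": 0,"y": 0,"z": -3,"spin": 0},{"x": 0,"y": 0,"z": -3,"spin": 0},{"x": 0,"y": 0,"z": -3,"spin": -8},{"x": 0,"y": 0,"z": -3,"spin": -8},{"x": 0,"y": 0,"z": -2,"spin": -8},{"x": 0,"y": 0,"z": 0,"spin": -8},{"x": 0,"y": 0,"z": 0,"spin": -8},{"x": 0,"y": 0,"z": 0,"spin": -8},{"x": 0,"y": 0,"z": 0,"spin": -6.6}]'

```text
clock: 18.2
eef_pos: [0.6462, 0.1023, 0.3201]
tcp_rot: [0.692, 0.722, 0.0, 0.0]
force: [-0.2, -0.3, 0.3]
gripper_width: 0.0853
grasp_force: 0.0
```

```bash
python3 - <<'E'
from h import *
o=ctrl.get_obs();x=Rot.from_quat(o["tcp_rot"]).as_matrix()[:2,0];print(o["clock"],o["joints"],np.degrees(np.arctan2(x[1],x[0])),o["eef_pos"])
g=get_image("wrist");t=get_image("side")
cv2.imwrite("pics/c5.png",np.hstack([cv2.resize(g["img"],(512,384)),cv2.resize(t["img"][160:230,190:240],(274,384),interpolation=2)])[:,:,::-1])
p=[.611,-.0202,-.063]
print(m2w(p,[[.03,y,.079] for y in(-.1,-.022,.056)]))
E
```

```text
18.2 [-0.0153  0.3651 -0.2903  1.3681  0.1034  1.4222 -0.2591] 92.50002031291278 [0.6462 0.1023 0.3201]
[[ 0.6346 -0.1219  0.079 ]
 [ 0.6396 -0.044   0.079 ]
 [ 0.6445  0.0338  0.079 ]]
```

View pics/c5.png

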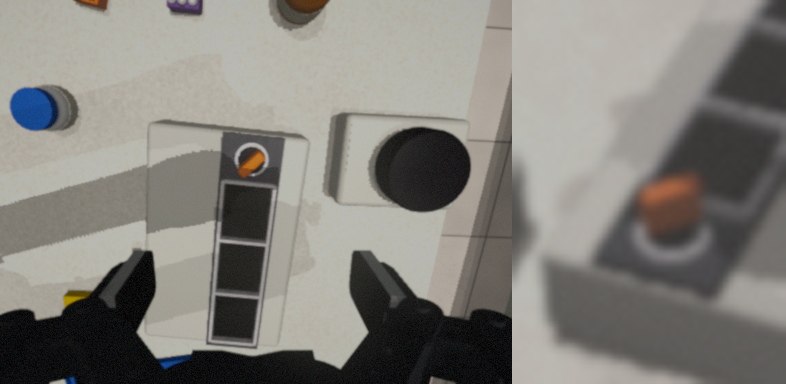

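Request:
play_rows --steps '[{"x": 3.05,"y": -1.5,"z": -0.1,"spin": 0},{"x": 3.05,"y": -1.5,"z": -0.1,"spin": 0},{"x": 3.05,"y": -1.5,"z": -0.1,"spin": 0},{"x": 3.05,"y": -1.5,"z": -0.1,"spin": 0},{"x": 3.05,"y": -1.5,"z": -0.1,"spin": 0},{"x": 3.05,"y": -1.5,"z": -0.1,"spin": 0},{"x": 3.05,"y": -1.5,"z": -0.1,"spin": 0},{"x": 3.05,"y": -1.5,"z": -0.1,"spin": 0},{"x": 3.05,"y": -1.5,"z": -0.1,"spin": 6},{"x": 0,"y": 0,"z": 0,"spin": 0},{"x": 0,"y": 0,"z": 0,"spin": 0},{"x": 0,"y": 0,"z": 0,"spin": 0}]'

```text
clock: 19.5
eef_pos: [0.5016, 0.37, 0.3283]
tcp_rot: [0.731, 0.682, -0.0, 0.001]
force: [0.1, -0.1, 0.6]
gripper_width: 0.0854
grasp_force: 0.0
```

```bash
cat >>h.py <<'E'
def pose():
    o=ctrl.get_obs();R=Rot.from_quat(o["tcp_rot"]).as_matrix();return o["eef_pos"],R,np.degrees(np.arctan2(R[1,0],R[0,0]))
def rel(target,az=None):
    "tool-frame shift in cm to world target, and spin"
    e,R,a=pose();d=R.T@(np.array(target)-e)*100
    print("pose",e,"az",round(a,2),"shift cm",d,"spin",None if az is None else round((a-az+180)%360-180,2))
def racks(cam="wrist",names=("orange","green","purple"),z0=0):
    g=get_image(cam)
    hsv=cv2.cvtColor(g["img"],cv2.COLOR_RGB2HSV)
    for c in names:
        r=[q for q in finder.regions_of(cam,"rack_"+c)][:2]
        for q in r:
            u=q["rect"][:2];p=back(u,z0+.03,g);m=q["region"].astype(float)
            x,e=fit({cam:g},{cam:m},RACK,[p[0],p[1],0.],z0)
            print(c,round(q["confidence"],2),np.round(q["rect"]),x,"err",round(e,3))
    return g
E
python3 - <<'E'
from h import *
print(pose());g=racks();cv2.imwrite("pics/w6.png",g["img"][:,:,::-1]);np.save("w6.npy",g,allow_pickle=True)
E
```

```text
(array([0.5016, 0.37  , 0.3283]), array([[ 0.0688,  0.9976,  0.0007],
       [ 0.9976, -0.0688, -0.001 ],
       [-0.0009,  0.0008, -1.    ]]), np.float64(86.05270661953416))
orange 0.63 [210. 192.  35.  48.] [ 0.4394  0.3102 -0.2635] err 0.156
green 0.67 [262. 118.  32.  52.] [ 0.518   0.4137 -0.1383] err 0.11
purple 0.82 [291. 190.  34.  47.] [ 0.5561  0.3073 -0.0228] err 0.113
```

View pics/w6.png

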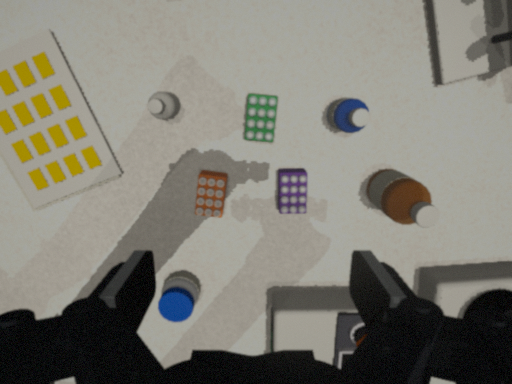

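```bash
python3 - <<'E'
from h import *
rel([.556,.3065,.10],88.5)
g=np.load("w6.npy",allow_pickle=True).item();print(back((350,118),.06,g),back((350,103),.0,g),back((345,130),.0,g))
E
```

```text
pose [0.5015 0.3701 0.3282] az 86.07 shift cm [-5.9618  5.8725 22.8259] spin -2.43
[0.6285 0.4077 0.06  ] [0.6454 0.4236 0.    ] [0.6386 0.3862 0.    ]
```

Request:
play_rows --jaw -0.6 --steps '[{"x": -0.745,"y": 0.734,"z": 2.85,"spin": 0},{"x": -0.745,"y": 0.734,"z": 2.85,"spin": 0},{"x": -0.745,"y": 0.734,"z": 2.85,"spin": 0},{"x": -0.745,"y": 0.734,"z": 2.85,"spin": 0},{"x": -0.745,"y": 0.734,"z": 2.85,"spin": 0},{"x": -0.745,"y": 0.734,"z": 2.85,"spin": 0},{"x": -0.745,"y": 0.734,"z": 2.85,"spin": 0},{"x": -0.745,"y": 0.734,"z": 2.85,"spin": -2.4},{"x": 0,"y": 0,"z": 0,"spin": 0},{"x": 0,"y": 0,"z": 0,"spin": 0},{"x": 0,"y": 0,"z": 2,"spin": 0},{"x": 0,"y": 0,"z": 2,"spin": 0},{"x": 0,"y": 0,"z": 2,"spin": 0},{"x": 0,"y": 0,"z": 1.5,"spin": 0},{"x": 0,"y": 0,"z": 1,"spin": 0},{"x": 0,"y": 0,"z": 0.5,"spin": 0},{"x": 0,"y": 0,"z": 0,"spin": 0},{"x": 0,"y": 0,"z": 0,"spin": 0}]'

```text
clock: 21.5
eef_pos: [0.5559, 0.3084, 0.0111]
tcp_rot: [0.716, 0.698, 0.001, 0.0]
force: [-1.2, -0.5, 0.8]
gripper_width: 0.0681
grasp_force: 0.0
```

```bash
python3 - <<'E'
from h import *
rel([.556,.3065,.008],88.5)
g=get_image("wrist");cv2.imwrite("pics/w7.png",g["img"][:,:,::-1])
E
```

```text
pose [0.5559 0.3084 0.0111] az 88.61 shift cm [-0.1886  0.0167  0.3076] spin 0.11
```

View pics/w7.png

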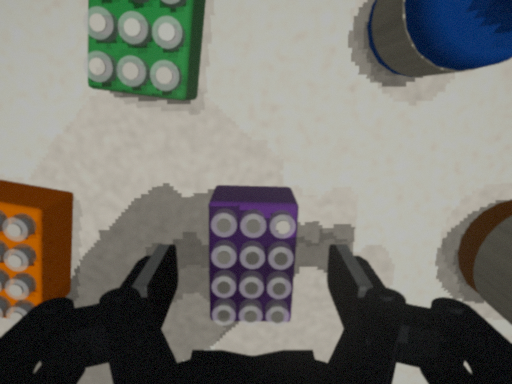

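Request:
play_rows --jaw 1 --steps '[{"x": 0,"y": 0,"z": 0.2,"spin": 0},{"x": 0,"y": 0,"z": 0,"spin": 0},{"x": 0,"y": 0,"z": 0,"spin": 0},{"x": 0,"y": 0,"z": 0,"spin": 0},{"x": 0,"y": 0,"z": 0,"spin": 0},{"x": 0,"y": 0,"z": 0,"spin": 0},{"x": 0,"y": 0,"z": 0,"spin": 0}]'

```text
clock: 22.25
eef_pos: [0.5558, 0.3082, 0.0089]
tcp_rot: [0.716, 0.698, 0.001, 0.0]
force: [0.5, -0.6, 5.7]
gripper_width: 0.0386
grasp_force: 61.3
```

```bash
python3 - <<'E'
from h import *
o=ctrl.get_obs();print(o["gripper_width"],o["grasp_force"],o["force"])
g=get_image("wrist")
m=finder.regions_of("wrist","rack_purple")[0]["region"].astype(float)
print(fit({"wrist":g},{"wrist":m},RACK,[.556,.3065,0]))
cv2.imwrite("pics/w8.png",g["img"][:,:,::-1])
rel([.6346,-.1219,.2],86.4)
E
```

```text
0.038647605543061375 61.27765417098999 [ 0.4601 -0.5553  5.6865]
(array([ 0.5571,  0.3056, -0.0597]), np.float64(0.13464271021548258))
pose [0.5558 0.3082 0.0089] az 88.6 shift cm [-42.7926   8.9434 -19.1225] spin 2.2
```

View pics/w8.png

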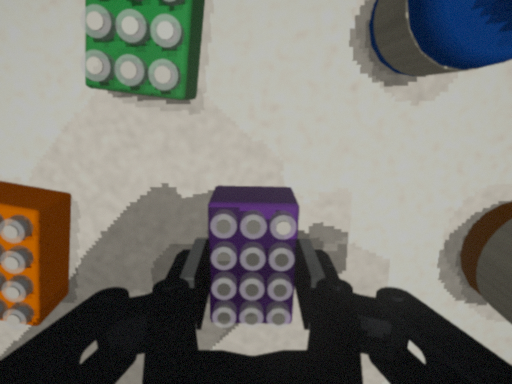

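Request:
play_rows --steps '[{"x": 0,"y": 0,"z": -1,"spin": 0},{"x": 0,"y": 0,"z": -2,"spin": 0},{"x": 0,"y": 0,"z": -4,"spin": 0},{"x": 0,"y": 0,"z": -4,"spin": 0},{"x": 0,"y": 0,"z": -4,"spin": 0},{"x": 0,"y": 0,"z": -4,"spin": 0},{"x": -3.55,"y": 0.745,"z": 0,"spin": 0},{"x": -3.55,"y": 0.745,"z": 0,"spin": 0},{"x": -3.55,"y": 0.745,"z": 0,"spin": 0},{"x": -3.55,"y": 0.745,"z": 0,"spin": 0},{"x": -3.55,"y": 0.745,"z": 0,"spin": 0},{"x": -3.55,"y": 0.745,"z": 0,"spin": 0},{"x": -3.55,"y": 0.745,"z": 0,"spin": 0},{"x": -3.55,"y": 0.745,"z": 0,"spin": 0},{"x": -3.55,"y": 0.745,"z": 0,"spin": 0},{"x": -3.55,"y": 0.745,"z": 0,"spin": 0},{"x": -3.55,"y": 0.745,"z": 0,"spin": 0},{"x": -3.55,"y": 0.745,"z": 0,"spin": 2.2},{"x": 0,"y": 0,"z": 0,"spin": 0},{"x": 0,"y": 0,"z": 0,"spin": 0}]'

```text
clock: 24.35
eef_pos: [0.6335, -0.1213, 0.1975]
tcp_rot: [0.73, 0.684, -0.001, -0.001]
force: [-1.1, 0.4, -1.3]
gripper_width: 0.0386
grasp_force: 60.6
```

```bash
python3 - <<'E'
from h import *
o=ctrl.get_obs();print(o["gripper_width"],o["grasp_force"],o["force"],o["joints"])
rel([.6346,-.1195,.1],86.4)
g=get_image("side");m=finder.regions_of("side","rack_purple")
for q in m[:2]:
  print(q["rect"],q["confidence"])
e=pose()[0]
for d in(-.04,-.03,-.02,-.01,0,.01):
    c=box(e[0],e[1]-.0024,-.063,RACK,e[2]+d);h=proj(c,g);print(d,h.min(0),h.max(0))
w=get_image("wrist");q=finder.regions_of("wrist","rack_purple")
if q:
  print(q[0]["rect"],q[0]["confidence"])
  for d in(-.04,-.03,-.02,-.01,0):print(d,fit({"wrist":w},{"wrist":q[0]["region"].astype(float)},RACK,[e[0],e[1],-.06],e[2]+d))
cv2.imwrite("pics/s9.png",np.hstack([cv2.resize(g["img"][110:240,180:320],(420,390),interpolation=2),w["img"][:,130:380][:384][:,:].copy().repeat(1,0) if 0 else cv2.resize(w["img"][:,130:380],(254,390))])[:,:,::-1])
E
```

```text
0.03859151449445967 60.55438756942749 [-1.1108  0.4494 -1.3237] [ 0.2789  0.4105 -0.211   1.5665  0.0904  1.176  -0.0151]
pose [ 0.6335 -0.1213  0.1975] az 86.27 shift cm [0.1806 0.1184 9.7541] spin -0.13
[246.1, 127.2, 15.5, 15.9] 0.69
-0.04 [236.3186 125.1134] [255.0699 147.5854]
-0.03 [236.2991 122.5629] [255.1323 145.0882]
-0.02 [236.2795 119.9903] [255.1952 142.5688]
-0.01 [236.2596 117.3952] [255.2586 140.0272]
0 [236.2396 114.7773] [255.3226 137.4628]
0.01 [236.2194 112.1364] [255.3872 134.8755]
[255.2, 256.5, 94.3, 141.2] 0.97
-0.04 (array([ 0.6338, -0.1303, -0.0609]), np.float64(0.19198898957162236))
-0.03 (array([ 0.6344, -0.1276, -0.0631]), np.float64(0.09486385583617463))
-0.02 (array([ 0.6347, -0.1245, -0.0777]), np.float64(0.03340015034641852))
-0.01 (array([ 0.6349, -0.1216, -0.1015]), np.float64(0.1409379137903608))
0 (array([ 0.6365, -0.119 , -0.0881]), np.float64(0.25322768199691137))
```

View pics/s9.png

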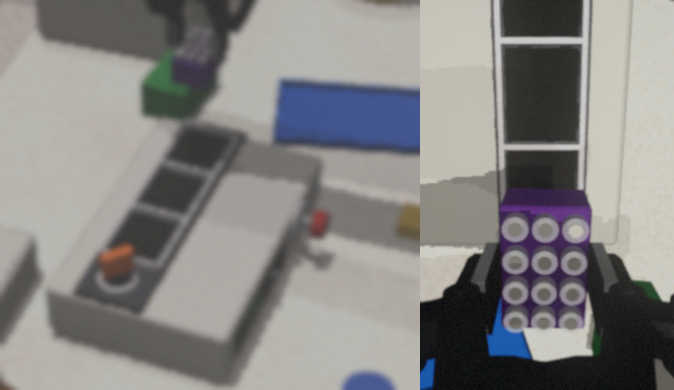

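```bash
python3 - <<'E'
from h import *
def fz(g,dz):
    im=cv2.cvtColor(g["img"],cv2.COLOR_RGB2GRAY).astype(float)
    def f(p):
        o=poly(m2w(p,rect(.03,-.022,.034,.119,.087+dz)),g);d=0
        for y in(-.1,-.022,.056):d=d+poly(m2w(p,rect(.03,y,.03,.037,.087+dz)),g)*poly(m2w(p,rect(.03,y,.03,.037,.079+dz)),g)
        b=o*(1-np.clip(d,0,1));return (im*d).sum()/d.sum()-(im*b).sum()/b.sum()
    p0=[.611,-.0202,-.063]
    r=minimize(f,p0,method="Nelder-Mead",options=dict(initial_simplex=np.array([p0]*4)+[[0,0,0],[.006,0,0],[0,.006,0],[0,0,.03]]));return r.x,r.fun
gs=np.load("gs.npy",allow_pickle=True).item()
for n,g in(("w2",np.load("w2.npy",allow_pickle=True).item()),("top",gs["top"]),("side",gs["side"])):
    for dz in(-.03,-.02,-.01,0,.01,.02):print(n,dz,*fz(g,dz))
im=cv2.imread("pics/w8.png");hsv=cv2.cvtColor(im,cv2.COLOR_BGR2HSV)
E
```

```text
w2 -0.03 [ 0.6177 -0.0137 -0.0708] -77.40389255729917
w2 -0.02 [ 0.6148 -0.0177 -0.0633] -86.43353338994928
w2 -0.01 [ 0.6125 -0.0196 -0.0625] -99.96891268825905
w2 0 [ 0.61   -0.0201 -0.0631] -106.50743180526153
w2 0.01 [ 0.6077 -0.0208 -0.0638] -98.82826661120319
w2 0.02 [ 0.6055 -0.0223 -0.0635] -86.97301294731488
top -0.03 [ 0.6197 -0.0233 -0.0614] -62.2087902470038
top -0.02 [ 0.6174 -0.0222 -0.0623] -63.57076439945703
top -0.01 [ 0.6152 -0.0211 -0.065 ] -63.724983697438965
top 0 [ 0.6129 -0.0202 -0.0646] -62.528068495765986
top 0.01 [ 0.6103 -0.0192 -0.0655] -60.34206298046129
top 0.02 [ 0.6075 -0.018  -0.0582] -57.52418609651536
side -0.03 [ 0.6224 -0.0543 -0.0703] -55.938508806571676
side -0.02 [ 0.6187 -0.044  -0.0688] -56.452344443486155
side -0.01 [ 0.6151 -0.0321 -0.0716] -56.92401996344009
side 0 [ 0.6111 -0.0215 -0.0728] -57.20177961231282
side 0.01 [ 0.6072 -0.0111 -0.0732] -57.21520124417364
side 0.02 [ 0.6036  0.0002 -0.0727] -57.14861497227626
```

```bash
python3 - <<'E'
from h import *
g6=np.load("w6.npy",allow_pickle=True).item()
# rigid cam in tool frame from now
w=get_image("wrist");e,R,_=pose()
Tt=np.eye(4);Tt[:3,:3]=R;Tt[:3,3]=e;C=np.linalg.inv(Tt)@w["T"];print(C)
def purp(im):
    h=cv2.cvtColor(im,cv2.COLOR_RGB2HSV);m=((h[:,:,0]>118)&(h[:,:,0]<150)&(h[:,:,1]>90)).astype(np.uint8);m=cv2.morphologyEx(m,cv2.MORPH_CLOSE,np.ones((25,25)));n,l,s,_=cv2.connectedComponentsWithStats(m);k=1+s[1:,4].argmax();print(s[k]);return (l==k).astype(float)
im=cv2.imread("pics/w8.png")[:,:,::-1].copy()
T8=np.eye(4);T8[:3,:3]=Rot.from_quat([.716,.698,.001,0]).as_matrix();T8[:3,3]=[.5558,.3082,.0089]
g8=dict(w);g8["T"]=T8@C
m=purp(im)
for z in(-.02,-.01,0,.01):print(z,fit({"a":g8},{"a":m},RACK,[.556,.306,-.02],z))
m=purp(w["img"])
for d in(-.03,-.02,-.01,0):print(d,fit({"a":w},{"a":m},RACK,[e[0],e[1],-.06],e[2]+d))
E
```

```text
[[-0.0003  0.9587  0.2844  0.0729]
 [ 1.      0.0003  0.0001  0.001 ]
 [-0.      0.2844 -0.9587 -0.1559]
 [ 0.      0.      0.      1.    ]]
[    0   188   512   196 37377]
-0.02 (array([ 0.5533,  0.3002, -0.192 ]), np.float64(0.7392067497431489))
-0.01 (array([ 0.5471,  0.3006, -0.629 ]), np.float64(0.7271972898754124))
0 (array([ 0.546 ,  0.3036, -0.6029]), np.float64(0.7116209460586633))
0.01 (array([ 0.5395,  0.2934, -0.7189]), np.float64(0.6760740689189364))
[    0   185   512   199 33248]
-0.03 (array([ 0.6342, -0.1265, -0.0639]), np.float64(0.6913878563881757))
-0.02 (array([ 0.6341, -0.1233, -0.109 ]), np.float64(0.677301627591672))
-0.01 (array([ 0.6331, -0.12  , -0.2013]), np.float64(0.68028103258415))
0 (array([ 0.6298, -0.1167, -0.3751]), np.float64(0.6806938578122377))
```

Request:
play_rows --steps '[{"x": 0.24,"y": 0.02,"z": 2,"spin": 0},{"x": 0,"y": 0,"z": 2,"spin": 0},{"x": 0,"y": 0,"z": 2,"spin": 0},{"x": 0,"y": 0,"z": 2,"spin": 0},{"x": 0,"y": 0,"z": 1.2,"spin": 0},{"x": 0,"y": 0,"z": 0,"spin": 0},{"x": 0,"y": 0,"z": 0,"spin": 0}]'

```text
clock: 25.3
eef_pos: [0.6352, -0.1174, 0.1069]
tcp_rot: [0.729, 0.685, 0.0, 0.0]
force: [-0.4, 0.1, -1.2]
gripper_width: 0.0386
grasp_force: 60.6
```

Request:
play_rows --steps '[{"x": 0,"y": 0,"z": 0.3,"spin": 0},{"x": 0,"y": 0,"z": 0.2,"spin": 0},{"x": 0,"y": 0,"z": 0,"spin": 0}]'

```text
clock: 25.6
eef_pos: [0.6348, -0.1178, 0.1016]
tcp_rot: [0.729, 0.685, 0.0, 0.0]
force: [0.5, -0.5, -0.7]
gripper_width: 0.0383
grasp_force: 60.6
```

Request:
play_rows --steps '[{"x": 0,"y": 0,"z": 0.2,"spin": 0},{"x": 0,"y": 0,"z": 0.1,"spin": 0},{"x": 0,"y": 0,"z": 0,"spin": 0}]'

```text
clock: 25.9
eef_pos: [0.6345, -0.1178, 0.0981]
tcp_rot: [0.729, 0.685, -0.0, -0.0]
force: [0.0, -0.1, -1.0]
gripper_width: 0.0386
grasp_force: 60.6
```

Request:
play_rows --steps '[{"x": 0,"y": 0,"z": 0.2,"spin": 0},{"x": 0,"y": 0,"z": 0.1,"spin": 0},{"x": 0,"y": 0,"z": 0,"spin": 0}]'

```text
clock: 26.2
eef_pos: [0.6345, -0.1178, 0.095]
tcp_rot: [0.729, 0.685, -0.0, -0.0]
force: [-0.4, 0.6, -1.3]
gripper_width: 0.0385
grasp_force: 60.6
```

Request:
play_rows --steps '[{"x": 0,"y": 0,"z": 0.2,"spin": 0},{"x": 0,"y": 0,"z": 0.1,"spin": 0},{"x": 0,"y": 0,"z": 0,"spin": 0}]'

```text
clock: 26.5
eef_pos: [0.6345, -0.1177, 0.0921]
tcp_rot: [0.729, 0.685, -0.0, -0.0]
force: [0.1, 0.1, -1.4]
gripper_width: 0.0384
grasp_force: 60.6
```

Request:
play_rows --steps '[{"x": 0,"y": 0,"z": 0.2,"spin": 0},{"x": 0,"y": 0,"z": 0,"spin": 0}]'

```text
clock: 26.7
eef_pos: [0.6345, -0.1177, 0.09]
tcp_rot: [0.729, 0.685, -0.0, -0.0]
force: [0.2, -0.7, -0.8]
gripper_width: 0.0382
grasp_force: 60.6
```

Request:
play_rows --steps '[{"x": 0,"y": 0,"z": 0.2,"spin": 0},{"x": 0,"y": 0,"z": 0,"spin": 0}]'

```text
clock: 26.9
eef_pos: [0.6345, -0.1177, 0.088]
tcp_rot: [0.729, 0.685, -0.0, -0.0]
force: [0.4, -0.1, -1.5]
gripper_width: 0.0385
grasp_force: 60.6
```

Request:
play_rows --steps '[{"x": 0,"y": 0,"z": 0.15,"spin": 0},{"x": 0,"y": 0,"z": 0,"spin": 0}]'

```text
clock: 27.1
eef_pos: [0.6347, -0.1178, 0.0879]
tcp_rot: [0.729, 0.685, -0.0, 0.0]
force: [-3.0, 0.5, 4.6]
gripper_width: 0.0384
grasp_force: 61.1
```

Request:
play_rows --jaw -0.12 --steps '[{"x": 0,"y": 0,"z": -0.1,"spin": 0},{"x": 0,"y": 0,"z": 0,"spin": 0},{"x": 0,"y": 0,"z": 0,"spin": 0},{"x": 0,"y": 0,"z": 0,"spin": 0},{"x": 0,"y": 0,"z": -0.5,"spin": 0},{"x": 0,"y": 0,"z": -1,"spin": 0},{"x": 0,"y": 0,"z": -2,"spin": 0},{"x": 0,"y": 0,"z": -4,"spin": 0},{"x": 0,"y": 0,"z": -4,"spin": 0},{"x": 0,"y": 0,"z": -4,"spin": 0},{"x": 0,"y": 0,"z": -4,"spin": 0},{"x": 0,"y": 0,"z": -2,"spin": 0}]'

```text
clock: 28.3
eef_pos: [0.6363, -0.1178, 0.3086]
tcp_rot: [0.729, 0.685, 0.002, 0.003]
force: [0.5, 0.6, -0.2]
gripper_width: 0.0479
grasp_force: 0.0
```

```bash
python3 - <<'E'
from h import *
o=ctrl.get_obs();print(o["gripper_width"],o["joints"])
gs=look(["top","side"])
for c in("purple","orange","green"):
    for n in gs:
        for q in finder.regions_of(n,"rack_"+c)[:1]:
            z0=.079 if c=="purple" else 0;p=back(q["rect"][:2],z0+.03,gs[n]);print(c,n,round(q["confidence"],2),fit({n:gs[n]},{n:q["region"].astype(float)},RACK,[p[0],p[1],0],z0))
rel([.439,.318,.30],82)
E
```

```text
0.04789841530949493 [ 0.2742  0.3459 -0.2152  1.4141  0.0744  1.3817 -0.0048]
purple top 0.6 (array([ 0.6559, -0.0455,  0.1074]), np.float64(0.9373582072253214))
purple side 0.65 (array([ 0.6335, -0.1212,  0.0266]), np.float64(0.18823755618045057))
orange top 0.62 (array([ 0.4393,  0.3086, -0.2312]), np.float64(0.09224467657318136))
orange side 0.94 (array([ 0.4373,  0.311 , -0.0928]), np.float64(0.1985409395655906))
green top 0.86 (array([ 0.5187,  0.4131, -0.3572]), np.float64(0.22082328106151994))
green side 0.7 (array([ 0.5164,  0.4155, -0.0239]), np.float64(0.17465142873377892))
pose [ 0.6338 -0.1177  0.301 ] az 86.42 shift cm [ 42.2633 -22.1671   0.1734] spin 4.42
```

Request:
play_rows --jaw -0.6 --steps '[{"x": 3.46,"y": -1.85,"z": 0,"spin": 0},{"x": 3.46,"y": -1.85,"z": 0,"spin": 0},{"x": 3.46,"y": -1.85,"z": 0,"spin": 0},{"x": 3.46,"y": -1.85,"z": 0,"spin": 0},{"x": 3.46,"y": -1.85,"z": 0,"spin": 0},{"x": 3.46,"y": -1.85,"z": 0,"spin": 0},{"x": 3.46,"y": -1.85,"z": 0,"spin": 0},{"x": 3.46,"y": -1.85,"z": 0,"spin": 0},{"x": 3.46,"y": -1.85,"z": 0,"spin": 0},{"x": 3.46,"y": -1.85,"z": 0,"spin": 0},{"x": 3.46,"y": -1.85,"z": 0,"spin": 0},{"x": 3.46,"y": -1.85,"z": 0,"spin": 6},{"x": 0,"y": 0,"z": 3,"spin": 0},{"x": 0,"y": 0,"z": 4,"spin": 0},{"x": 0,"y": 0,"z": 4,"spin": 0},{"x": 0,"y": 0,"z": 4,"spin": 0},{"x": 0,"y": 0,"z": 3,"spin": 0},{"x": 0,"y": 0,"z": 0,"spin": 0},{"x": 0,"y": 0,"z": 0,"spin": 0}]'

```text
clock: 30.6
eef_pos: [0.4389, 0.3105, 0.1226]
tcp_rot: [0.764, 0.646, -0.001, -0.0]
force: [-0.6, -0.1, 0.3]
gripper_width: 0.0685
grasp_force: 0.0
```

```bash
python3 - <<'E'
from h import *
racks(names=("orange",))
for z in (-.012,0):
    g=get_image("wrist");q=finder.regions_of("wrist","rack_orange")[0];print(q["rect"],fit({"wrist":g},{"wrist":q["region"].astype(float)},RACK,[.439,.31,-.15],z))
rel([.439,.311,.009],80.5)
print(ctrl.get_obs()["joints"])
cv2.imwrite("pics/w10.png",g["img"][:,:,::-1])
E
```

```text
orange 0.96 [208. 165.  54.  86.] [ 0.4092  0.3346 -0.2822] err 0.124
[206.6, 167.4, 57.6, 83.4] (array([ 0.4074,  0.3338, -0.2408]), np.float64(0.046511627906976605))
[207.7, 165.6, 54.0, 82.6] (array([ 0.4095,  0.3348, -0.2728]), np.float64(0.11042632406494646))
pose [0.44   0.3111 0.1242] az 80.4 shift cm [-0.0487 -0.1164 11.5204] spin -0.1
[-0.2899  0.3231 -0.487   1.8978  0.183   0.9614 -1.0279]
```

View pics/w10.png

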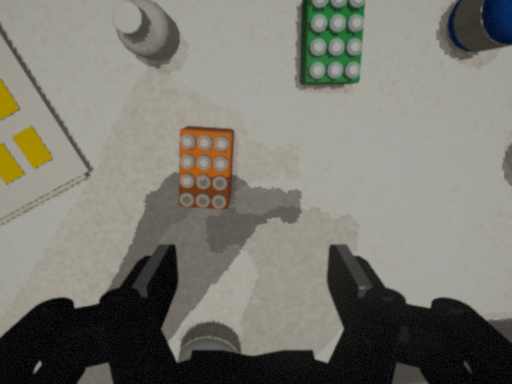

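Request:
play_rows --steps '[{"x": 0.58,"y": -1.18,"z": 1,"spin": 0},{"x": 0.58,"y": -1.18,"z": 1,"spin": 0},{"x": 0.57,"y": -1.18,"z": 1,"spin": 3},{"x": 0,"y": 0,"z": 1,"spin": 0},{"x": 0,"y": 0,"z": 1.4,"spin": 0},{"x": 0,"y": 0,"z": 0,"spin": 0},{"x": 0,"y": 0,"z": 0,"spin": 0},{"x": 0,"y": 0,"z": 0,"spin": 0}]'

```text
clock: 31.7
eef_pos: [0.4079, 0.3334, 0.0691]
tcp_rot: [0.781, 0.625, 0.0, 0.0]
force: [0.5, 0.5, -0.4]
gripper_width: 0.0685
grasp_force: 0.0
```

```bash
python3 - <<'E'
from h import *
print(pose()[0],pose()[2])
for z in (-.012,0):
    g=get_image("wrist");q=finder.regions_of("wrist","rack_orange")[0];print(q["rect"],fit({"wrist":g},{"wrist":q["region"].astype(float)},RACK,[.408,.334,-.2],z))
rel([.408,.334,.009],77.5)
E
```

```text
[0.4079 0.3334 0.0691] 77.36694388931708
[251.8, 207.8, 66.5, 101.8] (array([ 0.4078,  0.3328, -0.2392]), np.float64(0.027997234693737716))
[251.3, 208.6, 66.2, 101.3] (array([ 0.4083,  0.3346, -0.2504]), np.float64(0.12859630514624076))
pose [0.4075 0.3336 0.0692] az 77.4 shift cm [0.0453 0.0336 6.0172] spin -0.1
```

Well centred. Descend and grip.

Request:
play_rows --steps '[{"x": 0,"y": 0,"z": 1.5,"spin": 0.5},{"x": 0,"y": 0,"z": 1.5,"spin": 0.5},{"x": 0,"y": 0,"z": 1.5,"spin": 0},{"x": 0,"y": 0,"z": 1,"spin": 0},{"x": 0,"y": 0,"z": 0.4,"spin": 0},{"x": 0,"y": 0,"z": 0,"spin": 0}]'

```text
clock: 32.5
eef_pos: [0.4065, 0.3332, 0.0088]
tcp_rot: [0.786, 0.619, -0.001, -0.0]
force: [-0.5, 0.2, 0.4]
gripper_width: 0.0679
grasp_force: 0.0
```

Request:
play_rows --jaw 1 --steps '[{"x": 0,"y": 0,"z": 0,"spin": 0},{"x": 0,"y": 0,"z": 0,"spin": 0},{"x": 0,"y": 0,"z": 0,"spin": 0},{"x": 0,"y": 0,"z": 0,"spin": 0},{"x": 0,"y": 0,"z": 0,"spin": 0},{"x": 0,"y": 0,"z": 0,"spin": 0}]'

```text
clock: 33.1
eef_pos: [0.4078, 0.3341, 0.0107]
tcp_rot: [0.786, 0.618, 0.001, 0.0]
force: [-0.1, 1.0, 6.1]
gripper_width: 0.038
grasp_force: 61.0
```

Request:
play_rows --steps '[{"x": 0,"y": 0,"z": -1,"spin": 0},{"x": 0,"y": 0,"z": -2,"spin": 0},{"x": 0,"y": 0,"z": -4,"spin": 0},{"x": 0,"y": 0,"z": -4,"spin": 0},{"x": 0,"y": 0,"z": -4,"spin": 0},{"x": 0,"y": 0,"z": -4,"spin": 0},{"x": 0,"y": 0,"z": 0,"spin": -4},{"x": 0,"y": 0,"z": 0,"spin": -4.5},{"x": 0,"y": 0,"z": 0,"spin": 0},{"x": 0,"y": 0,"z": 0,"spin": 0}]'

```text
clock: 34.1
eef_pos: [0.4067, 0.3331, 0.1995]
tcp_rot: [0.738, 0.674, -0.0, 0.0]
force: [0.9, -0.6, -1.6]
gripper_width: 0.0386
grasp_force: 60.6
```

```bash
python3 - <<'E'
from h import *
o=ctrl.get_obs();print(o["gripper_width"],o["grasp_force"])
e,R,a=pose()
g=get_image("wrist");q=finder.regions_of("wrist","rack_orange")[0]
x,f=fit({"wrist":g},{"wrist":q["region"].astype(float)},RACK,[e[0],e[1],np.radians(a-90)],e[2]-.0215);print(f,R.T@(np.r_[x[:2],e[2]]-e),np.degrees(x[2]),a)
rel([.6396,-.0440,e[2]],86.4)
E
```

```text
0.03858498642148303 60.613592863082886
0.028205050982528457 [-0.0023  0.0012  0.    ] -5.359158318978071 84.82022968424982
pose [0.4068 0.3332 0.1994] az 84.85 shift cm [-35.4815  26.5714  -0.0035] spin -1.55
```

Request:
play_rows --steps '[{"x": -2.94,"y": 2.21,"z": 0,"spin": 0},{"x": -2.94,"y": 2.21,"z": 0,"spin": 0},{"x": -2.94,"y": 2.21,"z": 0,"spin": 0},{"x": -2.94,"y": 2.21,"z": 0,"spin": 0},{"x": -2.94,"y": 2.21,"z": 0,"spin": 0},{"x": -2.94,"y": 2.21,"z": 0,"spin": 0},{"x": -2.94,"y": 2.21,"z": 0,"spin": 0},{"x": -2.94,"y": 2.21,"z": 0,"spin": 0},{"x": -2.94,"y": 2.21,"z": 0,"spin": 0},{"x": -2.94,"y": 2.21,"z": 0,"spin": 0},{"x": -2.94,"y": 2.21,"z": 0,"spin": 0},{"x": -2.94,"y": 2.21,"z": 0,"spin": -1.5},{"x": 0,"y": 0,"z": 2.5,"spin": 0},{"x": 0,"y": 0,"z": 2.5,"spin": 0},{"x": 0,"y": 0,"z": 2.5,"spin": 0},{"x": 0,"y": 0,"z": 1,"spin": 0},{"x": 0,"y": 0,"z": 0,"spin": 0},{"x": 0,"y": 0,"z": 0,"spin": 0},{"x": 0,"y": 0,"z": 0,"spin": 0}]'

```text
clock: 36.1
eef_pos: [0.6412, -0.0413, 0.1165]
tcp_rot: [0.729, 0.685, 0.001, 0.001]
force: [0.4, -0.6, -0.1]
gripper_width: 0.0379
grasp_force: 60.6
```

```bash
python3 - <<'E'
from h import *
o=ctrl.get_obs();print(o["gripper_width"],o["grasp_force"],o["force"])
rel([.6396,-.0417,.0905],86.4)
E
```

```text
0.037939822843557 60.5767822265625 [ 0.3518 -0.6414 -0.0644]
pose [ 0.6412 -0.0413  0.1165] az 86.41 shift cm [-0.0494 -0.1605  2.5971] spin 0.01
```

Request:
play_rows --steps '[{"x": 0,"y": -0.15,"z": 1,"spin": 0},{"x": 0,"y": 0,"z": 1,"spin": 0},{"x": 0,"y": 0,"z": 0.3,"spin": 0},{"x": 0,"y": 0,"z": 0,"spin": 0},{"x": 0,"y": 0,"z": 0,"spin": 0}]'

```text
clock: 36.6
eef_pos: [0.6385, -0.0413, 0.0917]
tcp_rot: [0.729, 0.685, -0.0, 0.0]
force: [0.4, -0.4, -0.8]
gripper_width: 0.0385
grasp_force: 60.6
```

Request:
play_rows --steps '[{"x": 0,"y": 0,"z": 0.2,"spin": 0},{"x": 0,"y": 0,"z": 0,"spin": 0}]'

```text
clock: 36.8
eef_pos: [0.6385, -0.0414, 0.0898]
tcp_rot: [0.729, 0.685, 0.0, 0.0]
force: [0.1, -0.2, -1.3]
gripper_width: 0.0386
grasp_force: 60.6
```

Request:
play_rows --steps '[{"x": 0,"y": 0,"z": 0.2,"spin": 0},{"x": 0,"y": 0,"z": 0,"spin": 0}]'

```text
clock: 37.0
eef_pos: [0.6386, -0.0414, 0.0897]
tcp_rot: [0.729, 0.685, -0.0, 0.0]
force: [-3.9, 0.0, 8.3]
gripper_width: 0.0386
grasp_force: 61.5
```

Seated. Release, lift, go toward green.

Request:
play_rows --jaw -0.12 --steps '[{"x": 0,"y": 0,"z": -0.15,"spin": 0},{"x": 0,"y": 0,"z": 0,"spin": 0},{"x": 0,"y": 0,"z": 0,"spin": 0},{"x": 0,"y": 0,"z": 0,"spin": 0},{"x": 0,"y": 0,"z": -0.5,"spin": 0},{"x": 0,"y": 0,"z": -1,"spin": 0},{"x": 0,"y": 0,"z": -2,"spin": 0},{"x": 0,"y": 0,"z": -4,"spin": 0},{"x": 0,"y": 0,"z": -4,"spin": 0},{"x": 0,"y": 0,"z": -4,"spin": 0},{"x": 0,"y": 0,"z": -2,"spin": 0}]'

```text
clock: 38.1
eef_pos: [0.6403, -0.0411, 0.2699]
tcp_rot: [0.729, 0.685, 0.003, 0.003]
force: [0.3, -1.0, 0.4]
gripper_width: 0.0479
grasp_force: 0.0
```

```bash
python3 - <<'E'
from h import *
gs=look(["top","side"])
for c in("purple","orange","green"):
    for n in gs:
        for q in finder.regions_of(n,"rack_"+c)[:1]:
            z0=.079 if c!="green" else 0;p=back(q["rect"][:2],z0+.03,gs[n]);print(c,n,round(q["confidence"],2),fit({n:gs[n]},{n:q["region"].astype(float)},RACK,[p[0],p[1],0],z0))
rel([.5175,.415,.15],82)
E
```

```text
purple side 0.75 (array([ 0.6345, -0.1204,  0.0876]), np.float64(0.30266938434714274))
orange top 0.68 (array([ 0.6403, -0.0404, -0.2297]), np.float64(0.314896969194411))
orange side 0.51 (array([ 0.6395, -0.045 ,  0.0918]), np.float64(0.28688383809469287))
green top 0.68 (array([ 0.5195,  0.4124, -0.2209]), np.float64(0.1830830692932911))
green side 0.7 (array([ 0.516 ,  0.4157, -0.0481]), np.float64(0.1888145450439005))
pose [ 0.6375 -0.0414  0.2626] az 86.41 shift cm [ 44.804  -14.7999  11.2968] spin 4.41
```

Request:
play_rows --jaw -0.6 --steps '[{"x": 3.73,"y": -1.23,"z": 0,"spin": 0},{"x": 3.73,"y": -1.23,"z": 0,"spin": 0},{"x": 3.73,"y": -1.23,"z": 0,"spin": 0},{"x": 3.73,"y": -1.23,"z": 0,"spin": 0},{"x": 3.73,"y": -1.23,"z": 0,"spin": 0},{"x": 3.73,"y": -1.23,"z": 0,"spin": 0},{"x": 3.73,"y": -1.23,"z": 0,"spin": 0},{"x": 3.73,"y": -1.23,"z": 0,"spin": 0},{"x": 3.73,"y": -1.23,"z": 0,"spin": 0},{"x": 3.73,"y": -1.23,"z": 0,"spin": 0},{"x": 3.73,"y": -1.23,"z": 0,"spin": 0},{"x": 3.73,"y": -1.23,"z": 0,"spin": 4.4},{"x": 0,"y": 0,"z": 4,"spin": 0},{"x": 0,"y": 0,"z": 4,"spin": 0},{"x": 0,"y": 0,"z": 4,"spin": 0},{"x": 0,"y": 0,"z": 4,"spin": 0},{"x": 0,"y": 0,"z": 0,"spin": 0},{"x": 0,"y": 0,"z": 0,"spin": 0},{"x": 0,"y": 0,"z": 0,"spin": 0}]'

```text
clock: 40.4
eef_pos: [0.5204, 0.416, 0.1067]
tcp_rot: [0.755, 0.656, 0.002, -0.0]
force: [-0.5, -0.9, 1.0]
gripper_width: 0.0686
grasp_force: 0.0
```

```bash
python3 - <<'E'
from h import *
for z in (-.012,-.006):
    g=get_image("wrist");q=finder.regions_of("wrist","rack_green")[0];x,f=fit({"wrist":g},{"wrist":q["region"].astype(float)},RACK,[.517,.414,-.15],z);print(q["rect"],q["confidence"],x,f)
    rel([x[0],x[1],.009],90+np.degrees(x[2]))
print(ctrl.get_obs()["joints"])
E
```

```text
[247.1, 198.2, 58.9, 88.1] 0.68 [ 0.517   0.4112 -0.1526] 0.0406727064819602
pose [0.5205 0.4159 0.107 ] az 82.0 shift cm [-0.5533 -0.3111  9.8005] spin 0.74
[247.9, 198.2, 53.4, 89.1] 0.82 [ 0.5175  0.4126 -0.1619] 0.07338035021379086
pose [0.5201 0.4154 0.1063] az 82.0 shift cm [-0.3415 -0.2419  9.7308] spin 1.28
[-0.4302  0.5479 -0.4336  1.6026  0.2566  1.0446 -1.0765]
```

Request:
play_rows --steps '[{"x": -0.35,"y": -0.27,"z": 1.5,"spin": 1},{"x": 0,"y": 0,"z": 2,"spin": 0},{"x": 0,"y": 0,"z": 2,"spin": 0},{"x": 0,"y": 0,"z": 2,"spin": 0},{"x": 0,"y": 0,"z": 1.5,"spin": 0},{"x": 0,"y": 0,"z": 0.7,"spin": 0},{"x": 0,"y": 0,"z": 0,"spin": 0},{"x": 0,"y": 0,"z": 0,"spin": 0}]'

```text
clock: 41.4
eef_pos: [0.5166, 0.4121, 0.0081]
tcp_rot: [0.76, 0.65, 0.001, 0.0]
force: [-0.8, -0.1, -0.0]
gripper_width: 0.0682
grasp_force: 0.0
```

Request:
play_rows --jaw 1 --steps '[{"x": 0,"y": 0,"z": 0,"spin": 0},{"x": 0,"y": 0,"z": 0,"spin": 0},{"x": 0,"y": 0,"z": 0,"spin": 0},{"x": 0,"y": 0,"z": 0,"spin": 0},{"x": 0,"y": 0,"z": 0,"spin": 0},{"x": 0,"y": 0,"z": 0,"spin": 0}]'

```text
clock: 42.0
eef_pos: [0.5168, 0.4122, 0.0085]
tcp_rot: [0.76, 0.649, 0.001, 0.0]
force: [1.3, -0.4, 5.5]
gripper_width: 0.038
grasp_force: 62.2
```

Request:
play_rows --steps '[{"x": 0,"y": 0,"z": -1,"spin": 0},{"x": 0,"y": 0,"z": -2,"spin": 0},{"x": 0,"y": 0,"z": -4,"spin": 0},{"x": 0,"y": 0,"z": -4,"spin": 0},{"x": 0,"y": 0,"z": -4,"spin": 0},{"x": 0,"y": 0,"z": -4,"spin": 0},{"x": 0,"y": 0,"z": 0,"spin": -5},{"x": 0,"y": 0,"z": 0,"spin": 0},{"x": 0,"y": 0,"z": 0,"spin": 0}]'

```text
clock: 42.9
eef_pos: [0.5153, 0.4106, 0.1961]
tcp_rot: [0.732, 0.681, -0.001, 0.0]
force: [0.1, 0.7, -1.8]
gripper_width: 0.0385
grasp_force: 61.5
```

```bash
cat >>h.py <<'E'
def inhand(c):
    o=ctrl.get_obs();print("width",o["gripper_width"],"grip",o["grasp_force"],"F",o["force"])
    e,R,a=pose();g=get_image("wrist");q=finder.regions_of("wrist","rack_"+c)[0]
    x,f=fit({"wrist":g},{"wrist":q["region"].astype(float)},RACK,[e[0],e[1],np.radians(a-90)],e[2]-.0215);print(c,q["confidence"],f,"rack in tool",R.T@(np.r_[x[:2],e[2]]-e),np.degrees(x[2]),a)
E
python3 - <<'E'
from h import *
inhand("green");e=pose()[0];rel([.6445,.0338+.0025,e[2]],86.4)
E
```

```text
width 0.0384857892118686 grip 61.53568983078003 F [ 0.1437  0.6702 -1.8384]
green 0.56 0.028018158879830724 rack in tool [-0.0024  0.0012  0.    ] -4.33692074288946 85.91624955445458
pose [0.5152 0.4106 0.1955] az 85.95 shift cm [-36.4242  15.5409   0.0546] spin -0.45
```

Request:
play_rows --steps '[{"x": -3.035,"y": 1.295,"z": 0,"spin": 0},{"x": -3.035,"y": 1.295,"z": 0,"spin": 0},{"x": -3.035,"y": 1.295,"z": 0,"spin": 0},{"x": -3.035,"y": 1.295,"z": 0,"spin": 0},{"x": -3.035,"y": 1.295,"z": 0,"spin": 0},{"x": -3.035,"y": 1.295,"z": 0,"spin": 0},{"x": -3.035,"y": 1.295,"z": 0,"spin": 0},{"x": -3.035,"y": 1.295,"z": 0,"spin": 0},{"x": -3.035,"y": 1.295,"z": 0,"spin": 0},{"x": -3.035,"y": 1.295,"z": 0,"spin": 0},{"x": -3.035,"y": 1.295,"z": 0,"spin": 0},{"x": -3.035,"y": 1.295,"z": 0,"spin": -0.4},{"x": 0,"y": 0,"z": 2.5,"spin": 0},{"x": 0,"y": 0,"z": 2.5,"spin": 0},{"x": 0,"y": 0,"z": 2,"spin": 0},{"x": 0,"y": 0,"z": 1,"spin": 0},{"x": 0,"y": 0,"z": 0,"spin": 0},{"x": 0,"y": 0,"z": 0,"spin": 0},{"x": 0,"y": 0,"z": 0,"spin": 0}]'

```text
clock: 44.9
eef_pos: [0.6467, 0.0377, 0.1186]
tcp_rot: [0.729, 0.685, 0.001, 0.001]
force: [0.1, -0.1, -0.4]
gripper_width: 0.0382
grasp_force: 61.5
```

```bash
python3 - <<'E'
from h import *
inhand("green");rel([.6445,.0338+.0025,.0885],86.4)
E
```

```text
width 0.03824628541218917 grip 61.52122378349304 F [ 0.1388 -0.1195 -0.3818]
green 0.56 0.03440259493492115 rack in tool [-0.0024  0.0012  0.    ] -3.7297402476298025 86.41051760365306
pose [0.6465 0.0376 0.1186] az 86.41 shift cm [-0.1416 -0.2014  3.0069] spin 0.01
```

Request:
play_rows --steps '[{"x": -0.12,"y": -0.2,"z": 1,"spin": 0},{"x": 0,"y": 0,"z": 1,"spin": 0},{"x": 0,"y": 0,"z": 0.7,"spin": 0},{"x": 0,"y": 0,"z": 0,"spin": 0},{"x": 0,"y": 0,"z": 0,"spin": 0}]'

```text
clock: 45.5
eef_pos: [0.6434, 0.0363, 0.0899]
tcp_rot: [0.729, 0.685, -0.0, -0.0]
force: [0.6, 0.2, -0.8]
gripper_width: 0.0387
grasp_force: 61.5
```

Request:
play_rows --steps '[{"x": 0,"y": 0,"z": 0.2,"spin": 0},{"x": 0,"y": 0,"z": 0,"spin": 0}]'

```text
clock: 45.7
eef_pos: [0.6437, 0.0363, 0.0883]
tcp_rot: [0.729, 0.685, -0.0, 0.0]
force: [0.1, 0.8, -1.3]
gripper_width: 0.0383
grasp_force: 61.5
```

Request:
play_rows --steps '[{"x": 0,"y": 0,"z": 0.2,"spin": 0},{"x": 0,"y": 0,"z": 0,"spin": 0}]'

```text
clock: 45.9
eef_pos: [0.644, 0.0364, 0.0875]
tcp_rot: [0.729, 0.685, 0.0, 0.0]
force: [-1.4, 0.1, 4.7]
gripper_width: 0.038
grasp_force: 62.1
```

Request:
play_rows --jaw -0.12 --steps '[{"x": 0,"y": 0,"z": -0.1,"spin": 0},{"x": 0,"y": 0,"z": 0,"spin": 0},{"x": 0,"y": 0,"z": 0,"spin": 0},{"x": 0,"y": 0,"z": 0,"spin": 0},{"x": 0,"y": 0,"z": -0.5,"spin": 0},{"x": 0,"y": 0,"z": -1,"spin": 0},{"x": 0,"y": 0,"z": -2,"spin": 0},{"x": 0,"y": 0,"z": -4,"spin": 0},{"x": 0,"y": 0,"z": -4,"spin": 0},{"x": 0,"y": 0,"z": -4,"spin": 0},{"x": 0,"y": 0,"z": -3,"spin": 0},{"x": 0,"y": 0,"z": -2,"spin": 0},{"x": 0,"y": 0,"z": 0,"spin": 0}]'

```text
clock: 47.2
eef_pos: [0.6456, 0.0369, 0.2973]
tcp_rot: [0.729, 0.685, 0.003, 0.003]
force: [0.7, -1.6, 0.2]
gripper_width: 0.0481
grasp_force: 0.0
```

Request:
play_rows --jaw -0.4 --steps '[{"x": -1.2,"y": -1.7,"z": 0,"spin": -8.18},{"x": 0,"y": 0,"z": 0,"spin": -8.18},{"x": 0,"y": 0,"z": 0,"spin": -8.18},{"x": 0,"y": 0,"z": 0,"spin": -8.18},{"x": 0,"y": 0,"z": 0,"spin": -8.18},{"x": 0,"y": 0,"z": 0,"spin": -8.18},{"x": 0,"y": 0,"z": 0,"spin": -8.18},{"x": 0,"y": 0,"z": 0,"spin": -8.18},{"x": 0,"y": 0,"z": 0,"spin": -8.18},{"x": 0,"y": 0,"z": 0,"spin": -8.18},{"x": 0,"y": 0,"z": 0,"spin": -8.2},{"x": 0,"y": 0,"z": 0,"spin": 0},{"x": 0,"y": 0,"z": 0,"spin": 0}]'

```text
clock: 48.5
eef_pos: [0.6255, 0.0253, 0.2917]
tcp_rot: [0.033, 0.999, -0.0, -0.001]
force: [0.2, -0.4, -0.5]
gripper_width: 0.0598
grasp_force: 0.0
```

```bash
python3 - <<'E'
from h import *
print(ctrl.get_obs()["joints"]);rel([.4790,-.0715,.20],176.4)
w=get_image("wrist");gs=look(["top","side"])
for n in ["wrist","top","side"]:
    g=w if n=="wrist" else gs[n]
    for q in finder.regions_of(n,"switch_grip")[:1]:print(n,q["confidence"],q["rect"],back(q["rect"][:2],.055,g))
    for c in("purple","orange","green"):
        for q in finder.regions_of(n,"rack_"+c)[:1]:
            p=back(q["rect"][:2],.11,g);print(c,n,round(q["confidence"],2),fit({n:g},{n:q["region"].astype(float)},RACK,[p[0],p[1],0],.079))
E
```

```text
[ 0.3498  0.362  -0.6184  1.4787  0.211   1.3692  1.2248]
pose [0.6255 0.0253 0.2917] az 176.24 shift cm [ 13.9747 -10.6152   9.183 ] spin -0.16
wrist 0.94 [154.2, 35.8, 33.7, 28.3] [ 0.4836 -0.0721  0.055 ]
purple wrist 0.72 (array([ 0.634 , -0.1173, -0.033 ]), np.float64(0.1308165731372628))
orange wrist 0.72 (array([ 0.6385, -0.0379,  0.0082]), np.float64(0.16929143667056046))
green wrist 0.96 (array([ 0.6443,  0.0379, -0.112 ]), np.float64(0.16283098845857324))
green top 0.85 (array([ 0.6461,  0.0388, -0.0939]), np.float64(0.17780357364951693))
side 0.45 [285.4, 185.6, 7.3, 6.8] [ 0.479  -0.0632  0.055 ]
purple side 0.61 (array([ 0.6335, -0.1192,  0.1237]), np.float64(0.3486000669883762))
green side 0.7 (array([0.6472, 0.0297, 0.2593]), np.float64(0.43712251577420125))
```

Request:
play_rows --steps '[{"x": 1.75,"y": -1.33,"z": 0.5,"spin": 0},{"x": 1.75,"y": -1.33,"z": 0.5,"spin": 0},{"x": 1.75,"y": -1.33,"z": 0.5,"spin": 0},{"x": 1.75,"y": -1.33,"z": 0.5,"spin": 0},{"x": 1.75,"y": -1.33,"z": 0.5,"spin": 0},{"x": 1.75,"y": -1.33,"z": 0.5,"spin": 0},{"x": 1.75,"y": -1.33,"z": 0.5,"spin": 0},{"x": 1.75,"y": -1.33,"z": 0.5,"spin": -0.2},{"x": 0,"y": 0,"z": 3,"spin": 0},{"x": 0,"y": 0,"z": 3,"spin": 0},{"x": 0,"y": 0,"z": 3,"spin": 0},{"x": 0,"y": 0,"z": 3,"spin": 0},{"x": 0,"y": 0,"z": 0,"spin": 0},{"x": 0,"y": 0,"z": 0,"spin": 0}]'

```text
clock: 50.65
eef_pos: [0.4798, -0.0718, 0.1327]
tcp_rot: [0.029, 1.0, 0.0, -0.0]
force: [0.1, -0.1, 0.9]
gripper_width: 0.0597
grasp_force: 0.0
```

```bash
python3 - <<'E'
from h import *
print(ctrl.get_obs()["joints"]);rel([.4790,-.0715,.035],176.4)
g=get_image("wrist")
for q in finder.regions_of("wrist","switch_grip")[:1]:
    r,c=np.nonzero(q["region"]);print(q["confidence"],q["rect"])
    print("front/back,left/right at z=.071:",back((q["rect"][0],r.min()),.055,g),back((q["rect"][0],r.max()),.071,g),back((c.min(),q["rect"][1]),.055,g),back((c.max(),q["rect"][1]),.055,g))
p=[.611,-.0202,-.063]
print(proj(m2w(p,[[-.134,-.06,.071],[-.12,-.06,.071],[-.134,-.06,.039],[-.127,-.076,.055],[-.127,-.044,.055]]),g))
cv2.imwrite("pics/w11.png",g["img"][:,:,::-1])
E
```

```text
[ 0.5677  0.2286 -0.5744  2.0048  0.1517  0.9494  1.4284]
pose [ 0.4798 -0.0718  0.1327] az 176.62 shift cm [0.0775 0.0278 9.7746] spin 0.22
0.76 [254.1, 204.6, 47.4, 46.1]
front/back,left/right at z=.071: [ 0.4678 -0.0695  0.055 ] [ 0.4963 -0.0712  0.071 ] [ 0.4847 -0.0876  0.055 ] [ 0.4866 -0.0566  0.055 ]
[[251.5861 195.0218]
 [251.5254 214.2745]
 [251.6658 183.2602]
 [229.8926 197.8462]
 [273.3048 197.9958]]
```

View pics/w11.png

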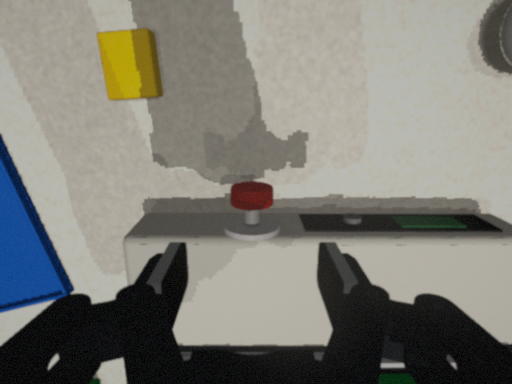

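Request:
play_rows --steps '[{"x": 0.1,"y": 0.05,"z": 2,"spin": 0.2},{"x": 0,"y": 0,"z": 2,"spin": 0},{"x": 0,"y": 0,"z": 2,"spin": 0},{"x": 0,"y": 0,"z": 2,"spin": 0},{"x": 0,"y": 0,"z": 1,"spin": 0},{"x": 0,"y": 0,"z": 0.7,"spin": 0},{"x": 0,"y": 0,"z": 0,"spin": 0},{"x": 0,"y": 0,"z": 0,"spin": 0}]'

```text
clock: 51.55
eef_pos: [0.4794, -0.0715, 0.0362]
tcp_rot: [0.031, 1.0, -0.0, 0.001]
force: [0.1, 0.5, 1.1]
gripper_width: 0.0593
grasp_force: 0.0
```

Request:
play_rows --jaw 1 --steps '[{"x": 0,"y": 0,"z": 0,"spin": 0},{"x": 0,"y": 0,"z": 0,"spin": 0},{"x": 0,"y": 0,"z": 0,"spin": 0},{"x": 0,"y": 0,"z": 0,"spin": 0},{"x": 0,"y": 0,"z": 0,"spin": 0},{"x": 0,"y": 0,"z": 0,"spin": 0},{"x": 0,"y": 0,"z": 0,"spin": 0}]'

```text
clock: 52.25
eef_pos: [0.479, -0.0723, 0.0364]
tcp_rot: [0.031, 1.0, -0.001, 0.0]
force: [-1.5, -1.8, 5.9]
gripper_width: 0.0293
grasp_force: 58.8
```

Request:
play_rows --steps '[{"x": 0.3,"y": 0,"z": 0,"spin": 0},{"x": 0.3,"y": 0,"z": 0,"spin": 0},{"x": 0.3,"y": 0,"z": 0,"spin": 0},{"x": 0.3,"y": 0,"z": 0,"spin": 0},{"x": 0.25,"y": 0,"z": 0,"spin": 0},{"x": 0,"y": 0,"z": 0,"spin": 0}]'

```text
clock: 52.85
eef_pos: [0.465, -0.0714, 0.0364]
tcp_rot: [0.031, 1.0, -0.001, 0.001]
force: [1.4, -2.1, 5.6]
gripper_width: 0.0292
grasp_force: 60.1
```

Request:
play_rows --steps '[{"x": 0.15,"y": 0,"z": 0,"spin": 0},{"x": 0,"y": 0,"z": 0,"spin": 0},{"x": 0,"y": 0,"z": 0,"spin": 0}]'

```text
clock: 53.15
eef_pos: [0.465, -0.0713, 0.0364]
tcp_rot: [0.031, 1.0, -0.001, 0.003]
force: [3.8, -3.3, 3.7]
gripper_width: 0.0294
grasp_force: 59.9
```

```bash
python3 - <<'E'
from h import *
g=get_image("side");q=finder.spot_in("side","switch_grip")[:1];print(q)
cv2.imwrite("pics/s12.png",cv2.resize(g["img"][120:240,190:330],(700,600),interpolation=2)[:,:,::-1])
E
```

```text
[]
```

View pics/s12.png

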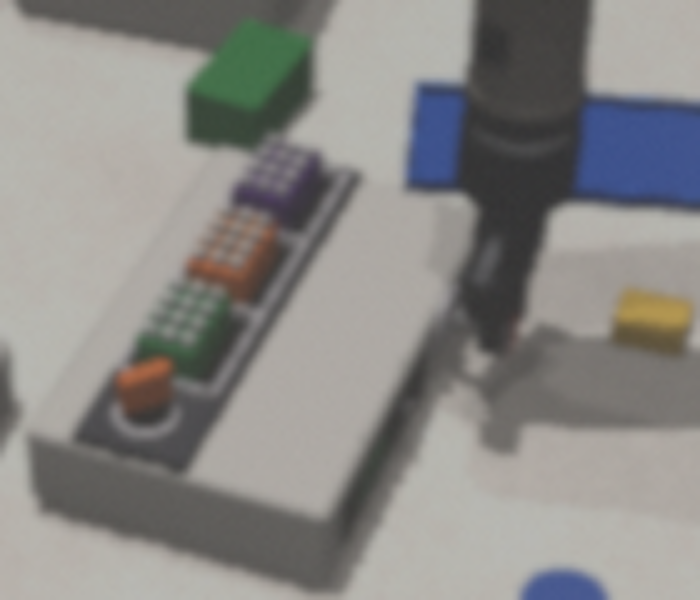

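Request:
play_rows --steps '[{"x": 0,"y": 0,"z": 0,"spin": 0},{"x": 0,"y": 0,"z": 0,"spin": 0},{"x": 0,"y": 0,"z": 0,"spin": 0},{"x": 0,"y": 0,"z": 0,"spin": 0},{"x": 0,"y": 0,"z": 0,"spin": 0},{"x": 0,"y": 0,"z": 0,"spin": 0},{"x": 0,"y": 0,"z": 0,"spin": 0},{"x": 0,"y": 0,"z": 0,"spin": 0},{"x": 0,"y": 0,"z": 0,"spin": 0},{"x": 0,"y": 0,"z": 0,"spin": 0},{"x": 0,"y": 0,"z": 0,"spin": 0},{"x": 0,"y": 0,"z": 0,"spin": 0},{"x": 0,"y": 0,"z": 0,"spin": 0},{"x": 0,"y": 0,"z": 0,"spin": 0},{"x": 0,"y": 0,"z": 0,"spin": 0},{"x": 0,"y": 0,"z": 0,"spin": 0},{"x": 0,"y": 0,"z": 0,"spin": 0},{"x": 0,"y": 0,"z": 0,"spin": 0},{"x": 0,"y": 0,"z": 0,"spin": 0},{"x": 0,"y": 0,"z": 0,"spin": 0}]'

```text
clock: 55.25
eef_pos: [0.465, -0.0713, 0.0364]
tcp_rot: [0.031, 1.0, -0.001, 0.003]
force: [4.2, -2.9, 3.3]
gripper_width: 0.0293
grasp_force: 59.9
```

Request:
play_rows --steps '[{"x": 0,"y": 0,"z": 0,"spin": 0},{"x": 0,"y": 0,"z": 0,"spin": 0},{"x": 0,"y": 0,"z": 0,"spin": 0},{"x": -0.4,"y": 0,"z": 0,"spin": 0},{"x": -0.4,"y": 0,"z": 0,"spin": 0},{"x": -0.4,"y": 0,"z": 0,"spin": 0},{"x": -0.5,"y": 0,"z": 0,"spin": 0},{"x": -0.1,"y": 0,"z": 0,"spin": 0},{"x": 0,"y": 0,"z": 0,"spin": 0}]'

```text
clock: 56.15
eef_pos: [0.479, -0.0723, 0.0362]
tcp_rot: [0.031, 1.0, -0.001, -0.002]
force: [-4.4, -2.2, 14.4]
gripper_width: 0.0294
grasp_force: 60.8
```

Request:
play_rows --jaw -0.3 --steps '[{"x": 0,"y": 0,"z": 0,"spin": 0},{"x": 0,"y": 0,"z": 0,"spin": 0},{"x": 0,"y": 0,"z": 0,"spin": 0},{"x": 0,"y": 0,"z": 0,"spin": 0},{"x": 0,"y": 0,"z": -1,"spin": 0},{"x": 0,"y": 0,"z": -2,"spin": 0},{"x": 0,"y": 0,"z": -4,"spin": 0},{"x": 0,"y": 0,"z": -4,"spin": 0},{"x": 0,"y": 0,"z": -4,"spin": 0},{"x": 0,"y": 0,"z": -4,"spin": 0},{"x": 0,"y": 0,"z": -3,"spin": 0},{"x": 0,"y": 0,"z": 0,"spin": 0},{"x": 0,"y": 0,"z": 0,"spin": 0}]'

```text
clock: 57.45
eef_pos: [0.4806, -0.0715, 0.2561]
tcp_rot: [0.031, 1.0, -0.0, 0.001]
force: [-0.7, -0.0, -0.8]
gripper_width: 0.0553
grasp_force: 0.0
```

```bash
python3 - <<'E'
from h import *
g=get_image("wrist");cv2.imwrite("pics/w13.png",g["img"][:,:,::-1])
for q in finder.regions_of("wrist","switch_grip")[:1]:print(q["confidence"],q["rect"])
p=[.611,-.0202,-.063]
for s in(0,.014):print(s,proj(m2w(p,[[-.134-s,-.06,.039],[-.134-s,-.06,.071],[-.12-s,-.06,.071]]),g)[:,1])
for c in("purple","orange","green"):
    for q in finder.regions_of("wrist","rack_"+c)[:1]:
        b=back(q["rect"][:2],.11,g);print(c,round(q["confidence"],2),fit({"w":g},{"w":q["region"].astype(float)},RACK,[b[0],b[1],0],.079))
rel([.6345,-.1177,.25],86.4)
E
```

```text
0.57 [252.7, 170.6, 30.3, 26.5]
0 [154.8689 160.1278 173.2651]
0.014 [142.4867 146.6905 160.1278]
purple 0.95 (array([ 0.6357, -0.1193, -0.1033]), np.float64(0.15531729381708248))
orange 0.81 (array([ 0.6393, -0.0426, -0.0229]), np.float64(0.16670151177067616))
green 0.35 (array([ 0.4258, -0.2738,  1.2935]), np.float64(0.7120905745447856))
pose [ 0.4797 -0.0715  0.254 ] az 176.42 shift cm [-15.7421  -3.6477   0.3608] spin 90.02
```

View pics/w13.png

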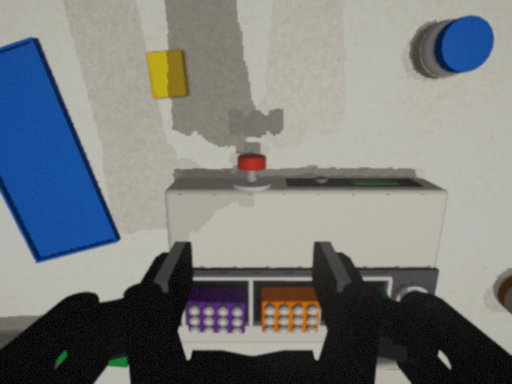

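Request:
play_rows --steps '[{"x": -2.62,"y": -0.61,"z": 0,"spin": 0},{"x": -2.62,"y": -0.61,"z": 0,"spin": 0},{"x": -2.62,"y": -0.61,"z": 0,"spin": 0},{"x": -2.62,"y": -0.61,"z": 0,"spin": 0},{"x": -2.62,"y": -0.61,"z": 0,"spin": 0},{"x": -2.62,"y": -0.6,"z": 0,"spin": 8.18},{"x": 0,"y": 0,"z": 0,"spin": 8.18},{"x": 0,"y": 0,"z": 0,"spin": 8.18},{"x": 0,"y": 0,"z": 0,"spin": 8.18},{"x": 0,"y": 0,"z": 0,"spin": 8.18},{"x": 0,"y": 0,"z": 0,"spin": 8.18},{"x": 0,"y": 0,"z": 0,"spin": 8.18},{"x": 0,"y": 0,"z": 0,"spin": 8.18},{"x": 0,"y": 0,"z": 0,"spin": 8.18},{"x": 0,"y": 0,"z": 0,"spin": 8.18},{"x": 0,"y": 0,"z": 0,"spin": 8.2},{"x": 0,"y": 0,"z": 0,"spin": 0},{"x": 0,"y": 0,"z": 0,"spin": 0}]'

```text
clock: 59.5
eef_pos: [0.6349, -0.1177, 0.2545]
tcp_rot: [0.728, 0.686, -0.0, -0.0]
force: [-0.3, -0.2, 0.2]
gripper_width: 0.0559
grasp_force: 0.0
```

```bash
python3 - <<'E'
from h import *
rel([.6345,-.1177,.09],86.4)
g=get_image("wrist")
for c in("purple","orange","green"):
    for q in finder.regions_of("wrist","rack_"+c)[:1]:
        b=back(q["rect"][:2],.11,g);print(c,round(q["confidence"],2),[fit({"w":g},{"w":q["region"].astype(float)},RACK,[b[0],b[1],0],.079+z) for z in(0,-.012)])
E
```

```text
pose [ 0.6349 -0.1177  0.2545] az 86.59 shift cm [-0.007  -0.0198 16.4489] spin 0.19
purple 0.73 [(array([ 0.5768, -0.2615, -0.3104]), np.float64(0.40431905523642897)), (array([ 0.5813, -0.2726,  0.2175]), np.float64(0.3844033502911194))]
orange 0.92 [(array([ 0.6404, -0.0417, -0.075 ]), np.float64(0.09127319516102572)), (array([ 0.6403, -0.0403, -0.0601]), np.float64(0.027472359987942507))]
green 0.64 [(array([ 0.645 ,  0.0384, -0.0577]), np.float64(0.07151554094013013)), (array([ 0.6451,  0.0404, -0.0619]), np.float64(0.0373095023700708))]
```

Request:
play_rows --steps '[{"x": -0.1,"y": 0.08,"z": 3,"spin": 0},{"x": 0,"y": 0,"z": 3,"spin": 0},{"x": 0,"y": 0,"z": 3,"spin": 0},{"x": 0,"y": 0,"z": 3,"spin": 0},{"x": 0,"y": 0,"z": 2,"spin": 0},{"x": 0,"y": 0,"z": 1.5,"spin": 0},{"x": 0,"y": 0,"z": 0.9,"spin": 0},{"x": 0,"y": 0,"z": 0,"spin": 0},{"x": 0,"y": 0,"z": 0,"spin": 0}]'

```text
clock: 60.6
eef_pos: [0.6367, -0.119, 0.0922]
tcp_rot: [0.729, 0.685, 0.001, 0.001]
force: [0.1, -0.4, 0.5]
gripper_width: 0.0554
grasp_force: 0.0
```

Request:
play_rows --jaw 1 --steps '[{"x": 0,"y": 0,"z": 0,"spin": 0},{"x": 0,"y": 0,"z": 0,"spin": 0},{"x": 0,"y": 0,"z": 0,"spin": 0},{"x": 0,"y": 0,"z": 0,"spin": 0},{"x": 0,"y": 0,"z": 0,"spin": 0},{"x": 0,"y": 0,"z": 0,"spin": 0}]'

```text
clock: 61.2
eef_pos: [0.6371, -0.1191, 0.093]
tcp_rot: [0.729, 0.685, 0.001, 0.001]
force: [-0.9, -0.1, 5.5]
gripper_width: 0.0381
grasp_force: 61.0
```

Request:
play_rows --steps '[{"x": 0,"y": 0,"z": -1,"spin": 0},{"x": 0,"y": 0,"z": -2,"spin": 0},{"x": 0,"y": 0,"z": -4,"spin": 0},{"x": 0,"y": 0,"z": -4,"spin": 0},{"x": 0,"y": 0,"z": 0,"spin": 8.3},{"x": 0,"y": 0,"z": 0,"spin": 8.3},{"x": 0,"y": 0,"z": 0,"spin": 8.3},{"x": 0,"y": 0,"z": 0,"spin": 8.3},{"x": 0,"y": 0,"z": 0,"spin": 8.3},{"x": 0,"y": 0,"z": 0,"spin": 8.3},{"x": 0,"y": 0,"z": 0,"spin": 8.3},{"x": 0,"y": 0,"z": 0,"spin": 8.3},{"x": 0,"y": 0,"z": 0,"spin": 8.3},{"x": 0,"y": 0,"z": 0,"spin": 0},{"x": 0,"y": 0,"z": 0,"spin": 0}]'

```text
clock: 62.7
eef_pos: [0.6356, -0.1187, 0.2013]
tcp_rot: [0.995, 0.104, -0.0, -0.0]
force: [-0.2, -0.5, -1.6]
gripper_width: 0.038
grasp_force: 60.5
```

```bash
python3 - <<'E'
from h import *
inhand("purple")
print(ctrl.get_obs()["joints"])
t=[.4697,-.341,.2]
for s in(.08,0,-.08):
    print(s,m2w(t,[[s+.0024,0.0012,.15]]))
e=pose()[0]
q=m2w(t,[[.08+.0024,.0012,0]])[0];rel([q[0],q[1],e[2]],np.degrees(.2))
E
```

```text
width 0.03801130331033334 grip 60.51505923271179 F [-0.1678 -0.5465 -1.6485]
purple 0.74 0.04868960948850665 rack in tool [-0.0023  0.      0.    ] -78.34614556182268 11.896454582044486
[ 0.1449  0.4041 -0.0356  1.563   0.0152  1.175  -1.2579]
0.08 [[ 0.5502 -0.3235  0.15  ]]
0 [[ 0.4718 -0.3393  0.15  ]]
-0.08 [[ 0.3934 -0.3552  0.15  ]]
pose [ 0.6357 -0.1188  0.2013] az 11.84 shift cm [-12.5679  18.2744   0.0013] spin 0.38
```

Request:
play_rows --steps '[{"x": -1.57,"y": 2.284,"z": 0,"spin": 0},{"x": -1.57,"y": 2.284,"z": 0,"spin": 0},{"x": -1.57,"y": 2.284,"z": 0,"spin": 0},{"x": -1.57,"y": 2.284,"z": 0,"spin": 0},{"x": -1.57,"y": 2.284,"z": 0,"spin": 0},{"x": -1.57,"y": 2.284,"z": 0,"spin": 0},{"x": -1.57,"y": 2.284,"z": 0,"spin": 0},{"x": -1.57,"y": 2.284,"z": 0,"spin": 0.4},{"x": 0,"y": 0,"z": 3,"spin": 0},{"x": 0,"y": 0,"z": 3,"spin": 0},{"x": 0,"y": 0,"z": 3,"spin": 0},{"x": 0,"y": 0,"z": 3,"spin": 0},{"x": 0,"y": 0,"z": 3,"spin": 0},{"x": 0,"y": 0,"z": 0,"spin": 0},{"x": 0,"y": 0,"z": 0,"spin": 0}]'

```text
clock: 64.3
eef_pos: [0.55, -0.3234, 0.0515]
tcp_rot: [0.995, 0.099, -0.0, -0.0]
force: [0.7, -0.7, -0.3]
gripper_width: 0.0382
grasp_force: 60.7
```

```bash
python3 - <<'E'
from h import *
o=ctrl.get_obs();print(o["gripper_width"],o["force"],o["joints"]);rel([.5502,-.3235,.018],11.46)
E
```

```text
0.038154166281409385 [ 0.7311 -0.652  -0.2915] [ 0.44    0.5385  0.0331  1.7203 -0.022   0.8835 -0.8903]
pose [ 0.55   -0.3234  0.0515] az 11.35 shift cm [0.0162 0.0161 3.353 ] spin -0.11
```

Request:
play_rows --steps '[{"x": 0,"y": 0,"z": 1.5,"spin": 0},{"x": 0,"y": 0,"z": 1,"spin": 0},{"x": 0,"y": 0,"z": 0.6,"spin": 0},{"x": 0,"y": 0,"z": 0,"spin": 0},{"x": 0,"y": 0,"z": 0,"spin": 0}]'

```text
clock: 64.8
eef_pos: [0.5501, -0.3234, 0.0204]
tcp_rot: [0.995, 0.099, 0.0, 0.0]
force: [0.9, 0.2, -1.2]
gripper_width: 0.0376
grasp_force: 60.8
```

Request:
play_rows --steps '[{"x": 0,"y": 0,"z": 0.2,"spin": 0},{"x": 0,"y": 0,"z": 0,"spin": 0}]'

```text
clock: 65.0
eef_pos: [0.5501, -0.3234, 0.0185]
tcp_rot: [0.995, 0.099, 0.0, 0.0]
force: [0.5, 0.8, -0.7]
gripper_width: 0.038
grasp_force: 60.8
```

Request:
play_rows --steps '[{"x": 0,"y": 0,"z": 0.2,"spin": 0},{"x": 0,"y": 0,"z": 0,"spin": 0}]'

```text
clock: 65.2
eef_pos: [0.5503, -0.3235, 0.018]
tcp_rot: [0.995, 0.099, 0.0, 0.0]
force: [-3.6, 1.8, 7.8]
gripper_width: 0.038
grasp_force: 61.7
```

Request:
play_rows --jaw -0.12 --steps '[{"x": 0,"y": 0,"z": -0.1,"spin": 0},{"x": 0,"y": 0,"z": 0,"spin": 0},{"x": 0,"y": 0,"z": 0,"spin": 0},{"x": 0,"y": 0,"z": 0,"spin": 0},{"x": 0,"y": 0,"z": -0.5,"spin": 0},{"x": 0,"y": 0,"z": -1,"spin": 0},{"x": 0,"y": 0,"z": -2,"spin": 0},{"x": 0,"y": 0,"z": -4,"spin": 0},{"x": 0,"y": 0,"z": -4,"spin": 0},{"x": 0,"y": 0,"z": -4,"spin": 0},{"x": 0,"y": 0,"z": -4,"spin": 0},{"x": 0,"y": 0,"z": -2,"spin": 0}]'

```text
clock: 66.4
eef_pos: [0.5516, -0.3243, 0.238]
tcp_rot: [0.995, 0.098, 0.003, 0.002]
force: [0.8, 0.2, 0.6]
gripper_width: 0.0478
grasp_force: 0.0
```

Request:
play_rows --jaw -0.3 --steps '[{"x": 0,"y": 0,"z": 0,"spin": -8.3},{"x": 0,"y": 0,"z": 0,"spin": -8.3},{"x": 0,"y": 0,"z": 0,"spin": -8.3},{"x": 0,"y": 0,"z": 0,"spin": -8.3},{"x": 0,"y": 0,"z": 0,"spin": -8.3},{"x": 0,"y": 0,"z": 0,"spin": -8.3},{"x": 0,"y": 0,"z": 0,"spin": -8.3},{"x": 0,"y": 0,"z": 0,"spin": -8.3},{"x": 0,"y": 0,"z": 0,"spin": -8.5},{"x": 3.6,"y": 0.9,"z": 0,"spin": 0},{"x": 3.6,"y": 0.9,"z": 0,"spin": 0},{"x": 3.6,"y": 0.9,"z": 0,"spin": 0},{"x": 3.6,"y": 0.9,"z": 0,"spin": 0},{"x": 3.6,"y": 0.9,"z": 0,"spin": 0},{"x": 3.6,"y": 0.9,"z": 0,"spin": 0},{"x": 3.6,"y": 0.9,"z": 0,"spin": 0},{"x": 3.6,"y": 0.9,"z": 0,"spin": 0},{"x": 0,"y": 0,"z": 0,"spin": 0},{"x": 0,"y": 0,"z": 0,"spin": 0}]'

```text
clock: 68.3
eef_pos: [0.641, -0.0395, 0.233]
tcp_rot: [0.729, 0.684, 0.0, 0.0]
force: [-0.3, -1.8, -0.6]
gripper_width: 0.0556
grasp_force: 0.0
```

```bash
python3 - <<'E'
from h import *
print(ctrl.get_obs()["clock"],ctrl.get_obs()["joints"])
rel([.6398,-.0405,.092],86.4)
g=get_image("wrist")
for c in("orange","green"):
    for q in finder.regions_of("wrist","rack_"+c)[:1]:
        b=back(q["rect"][:2],.11,g);print(c,round(q["confidence"],2),[fit({"w":g},{"w":q["region"].astype(float)},RACK,[b[0],b[1],0],.079+z) for z in(0,-.012)])
gs=look(["top","side"])
for n in gs:
    for q in finder.regions_of(n,"rack_purple")[:1]:print(n,q["confidence"],fit({n:gs[n]},{n:q["region"].astype(float)},RACK,[.548,-.325,-1.37],.004))
E
```

```text
68.3 [ 0.2137  0.385  -0.2957  1.5299  0.1163  1.2432 -0.1626]
pose [ 0.641  -0.0395  0.233 ] az 86.35 shift cm [-0.1037 -0.1296 14.1043] spin -0.05
orange 0.61 [(array([ 0.6401, -0.0392, -0.0464]), np.float64(0.11175719576786469)), (array([ 0.6399, -0.0416, -0.0518]), np.float64(0.0413427807261344))]
green 0.81 [(array([ 0.6452,  0.0362, -0.0458]), np.float64(0.11450992851469421)), (array([ 0.6455,  0.0377, -0.0779]), np.float64(0.042937182964166154))]
top 0.7 (array([ 0.553 , -0.323 , -1.2476]), np.float64(0.21363596220083014))
side 0.61 (array([ 0.548, -0.325, -1.57 ]), np.float64(1.0))
```

Descend on orange, grip, lift, spin.

Request:
play_rows --steps '[{"x": -0.1,"y": -0.12,"z": 2,"spin": 0},{"x": 0,"y": 0,"z": 3,"spin": 0},{"x": 0,"y": 0,"z": 3,"spin": 0},{"x": 0,"y": 0,"z": 2.6,"spin": 0},{"x": 0,"y": 0,"z": 2,"spin": 0},{"x": 0,"y": 0,"z": 1.5,"spin": 0},{"x": 0,"y": 0,"z": 0,"spin": 0},{"x": 0,"y": 0,"z": 0,"spin": 0}]'

```text
clock: 69.45
eef_pos: [0.6401, -0.0418, 0.0918]
tcp_rot: [0.73, 0.683, 0.0, 0.0]
force: [-0.4, -0.0, 0.2]
gripper_width: 0.0554
grasp_force: 0.0
```

Request:
play_rows --jaw 1 --steps '[{"x": 0,"y": 0,"z": 0,"spin": 0},{"x": 0,"y": 0,"z": 0,"spin": 0},{"x": 0,"y": 0,"z": 0,"spin": 0},{"x": 0,"y": 0,"z": 0,"spin": 0},{"x": 0,"y": 0,"z": 0,"spin": 0},{"x": 0,"y": 0,"z": 0,"spin": 0}]'

```text
clock: 70.05
eef_pos: [0.641, -0.0416, 0.0932]
tcp_rot: [0.73, 0.683, 0.001, 0.001]
force: [0.0, -0.3, 7.2]
gripper_width: 0.0379
grasp_force: 60.9
```

Request:
play_rows --steps '[{"x": 0,"y": 0,"z": -1,"spin": 0},{"x": 0,"y": 0,"z": -2,"spin": 0},{"x": 0,"y": 0,"z": -4,"spin": 0},{"x": 0,"y": 0,"z": -4,"spin": 0},{"x": 0,"y": 0,"z": 0,"spin": 8.3},{"x": 0,"y": 0,"z": 0,"spin": 8.3},{"x": 0,"y": 0,"z": 0,"spin": 8.3},{"x": 0,"y": 0,"z": 0,"spin": 8.3},{"x": 0,"y": 0,"z": 0,"spin": 8.3},{"x": 0,"y": 0,"z": 0,"spin": 8.3},{"x": 0,"y": 0,"z": 0,"spin": 8.3},{"x": 0,"y": 0,"z": 0,"spin": 8.3},{"x": 0,"y": 0,"z": 0,"spin": 8.5},{"x": 0,"y": 0,"z": 0,"spin": 0},{"x": 0,"y": 0,"z": 0,"spin": 0}]'

```text
clock: 71.55
eef_pos: [0.6394, -0.0414, 0.2013]
tcp_rot: [0.995, 0.1, -0.0, 0.0]
force: [0.2, -0.2, -1.1]
gripper_width: 0.0379
grasp_force: 60.5
```

```bash
python3 - <<'E'
from h import *
inhand("orange");print(ctrl.get_obs()["joints"]);e=pose()[0];rel([.4718,-.3393,e[2]],11.46)
E
```

```text
width 0.03793069062747533 grip 60.45259237289429 F [ 0.2176 -0.243  -1.12  ]
orange 0.86 0.05341731159615659 rack in tool [-0.0001  0.0002  0.    ] -78.56311600738512 11.501139843974748
[ 0.038   0.3937 -0.0535  1.5779  0.0222  1.1707 -1.3913]
pose [ 0.6395 -0.0416  0.2013] az 11.43 shift cm [-22.3377  25.86     0.0015] spin -0.03
```

Request:
play_rows --steps '[{"x": -2.255,"y": 2.586,"z": 0,"spin": 0},{"x": -2.255,"y": 2.586,"z": 0,"spin": 0},{"x": -2.255,"y": 2.586,"z": 0,"spin": 0},{"x": -2.255,"y": 2.586,"z": 0,"spin": 0},{"x": -2.255,"y": 2.586,"z": 0,"spin": 0},{"x": -2.255,"y": 2.586,"z": 0,"spin": 0},{"x": -2.255,"y": 2.586,"z": 0,"spin": 0},{"x": -2.255,"y": 2.586,"z": 0,"spin": 0},{"x": -2.255,"y": 2.586,"z": 0,"spin": 0},{"x": -2.255,"y": 2.586,"z": 0,"spin": 0},{"x": 0,"y": 0,"z": 3,"spin": 0},{"x": 0,"y": 0,"z": 3,"spin": 0},{"x": 0,"y": 0,"z": 3,"spin": 0},{"x": 0,"y": 0,"z": 3,"spin": 0},{"x": 0,"y": 0,"z": 3,"spin": 0},{"x": 0,"y": 0,"z": 0,"spin": 0},{"x": 0,"y": 0,"z": 0,"spin": 0}]'

```text
clock: 73.35
eef_pos: [0.4693, -0.3396, 0.0516]
tcp_rot: [0.995, 0.099, -0.0, -0.0]
force: [0.1, 0.6, -0.4]
gripper_width: 0.0378
grasp_force: 60.6
```

```bash
python3 - <<'E'
from h import *
inhand("orange");rel([.4697,-.3398,.018],11.46)
g=get_image("wrist")
for q in finder.regions_of("wrist","rack_purple")[:1]:print(q["confidence"],fit({"w":g},{"w":q["region"].astype(float)},RACK,[.548,-.325,-1.37],-.006))
E
```

```text
width 0.03778687467507861 grip 60.64640522003174 F [ 0.0512  0.6189 -0.4036]
orange 0.76 0.06060943199600266 rack in tool [-0.0002  0.0001  0.    ] -79.02569788468409 11.35143033010295
pose [ 0.4706 -0.3404  0.0532] az 11.34 shift cm [-0.0838 -0.0845  3.5236] spin -0.12
0.81 (array([ 0.5507, -0.3234, -1.3813]), np.float64(0.021373699858780237))
```

Request:
play_rows --steps '[{"x": 0,"y": 0,"z": 1.5,"spin": 0},{"x": 0,"y": 0,"z": 1,"spin": 0},{"x": 0,"y": 0,"z": 0.7,"spin": 0},{"x": 0,"y": 0,"z": 0,"spin": 0},{"x": 0,"y": 0,"z": 0,"spin": 0}]'

```text
clock: 74.05
eef_pos: [0.4689, -0.3393, 0.0186]
tcp_rot: [0.995, 0.099, -0.0, -0.0]
force: [0.4, 0.6, -0.9]
gripper_width: 0.0379
grasp_force: 62.1
```

Request:
play_rows --steps '[{"x": 0,"y": 0,"z": 0.2,"spin": 0},{"x": 0,"y": 0,"z": 0,"spin": 0}]'

```text
clock: 74.25
eef_pos: [0.4692, -0.3395, 0.0181]
tcp_rot: [0.995, 0.098, -0.0, -0.0]
force: [-1.4, 1.3, 5.9]
gripper_width: 0.0379
grasp_force: 62.9
```

Request:
play_rows --steps '[{"x": 0,"y": 0,"z": 0.15,"spin": 0},{"x": 0,"y": 0,"z": 0,"spin": 0}]'

```text
clock: 74.45
eef_pos: [0.4692, -0.3396, 0.0179]
tcp_rot: [0.995, 0.098, -0.0, -0.0]
force: [-4.2, 2.1, 15.6]
gripper_width: 0.0377
grasp_force: 63.9
```

Request:
play_rows --jaw -0.12 --steps '[{"x": 0,"y": 0,"z": -0.25,"spin": 0},{"x": 0,"y": 0,"z": 0,"spin": 0},{"x": 0,"y": 0,"z": 0,"spin": 0},{"x": 0,"y": 0,"z": 0,"spin": 0},{"x": 0,"y": 0,"z": -0.5,"spin": 0},{"x": 0,"y": 0,"z": -1,"spin": 0},{"x": 0,"y": 0,"z": -2,"spin": 0},{"x": 0,"y": 0,"z": -4,"spin": 0},{"x": 0,"y": 0,"z": -4,"spin": 0},{"x": 0,"y": 0,"z": -4,"spin": 0},{"x": 0,"y": 0,"z": -4,"spin": 0},{"x": 0,"y": 0,"z": -2,"spin": 0}]'

```text
clock: 75.65
eef_pos: [0.4707, -0.3406, 0.2386]
tcp_rot: [0.995, 0.098, 0.003, 0.002]
force: [0.0, -0.6, -0.2]
gripper_width: 0.0479
grasp_force: 0.0
```

Request:
play_rows --jaw -0.3 --steps '[{"x": 0,"y": 0,"z": 0,"spin": -8.3},{"x": 0,"y": 0,"z": 0,"spin": -8.3},{"x": 0,"y": 0,"z": 0,"spin": -8.3},{"x": 0,"y": 0,"z": 0,"spin": -8.3},{"x": 0,"y": 0,"z": 0,"spin": -8.3},{"x": 0,"y": 0,"z": 0,"spin": -8.3},{"x": 0,"y": 0,"z": 0,"spin": -8.3},{"x": 0,"y": 0,"z": 0,"spin": -8.3},{"x": 0,"y": 0,"z": 0,"spin": -8.5},{"x": 4,"y": 1.52,"z": 0,"spin": 0},{"x": 3.87,"y": 1.52,"z": 0,"spin": 0},{"x": 3.87,"y": 1.52,"z": 0,"spin": 0},{"x": 3.87,"y": 1.52,"z": 0,"spin": 0},{"x": 3.87,"y": 1.52,"z": 0,"spin": 0},{"x": 3.87,"y": 1.52,"z": 0,"spin": 0},{"x": 3.87,"y": 1.52,"z": 0,"spin": 0},{"x": 3.87,"y": 1.52,"z": 0,"spin": 0},{"x": 3.87,"y": 1.52,"z": 0,"spin": 0},{"x": 3.87,"y": 1.52,"z": 0,"spin": 0}]'

```text
clock: 77.55
eef_pos: [0.6471, 0.0393, 0.2343]
tcp_rot: [0.73, 0.683, 0.0, 0.001]
force: [0.6, 0.5, -0.2]
gripper_width: 0.0554
grasp_force: 0.0
```

Request:
play_rows --steps '[{"x": 0,"y": 0,"z": 0,"spin": 0},{"x": 0,"y": 0,"z": 0,"spin": 0}]'

```text
clock: 77.75
eef_pos: [0.6466, 0.0393, 0.2337]
tcp_rot: [0.729, 0.684, -0.0, 0.0]
force: [0.2, -0.4, -0.7]
gripper_width: 0.0559
grasp_force: 0.0
```

```bash
python3 - <<'E'
from h import *
rel([.6452,.0370,.092],86.4)
g=get_image("wrist")
for q in finder.regions_of("wrist","rack_green")[:1]:
        b=back(q["rect"][:2],.11,g);print(round(q["confidence"],2),[fit({"w":g},{"w":q["region"].astype(float)},RACK,[b[0],b[1],0],.079+z) for z in(0,-.012)])
E
```

```text
pose [0.6466 0.0393 0.2337] az 86.36 shift cm [-0.2332 -0.1263 14.1708] spin -0.04
0.77 [(array([ 0.6459,  0.0374, -0.0158]), np.float64(0.15297860617982362)), (array([ 0.6456,  0.0362, -0.0392]), np.float64(0.08445403037705013))]
```

Request:
play_rows --steps '[{"x": -0.24,"y": -0.12,"z": 2,"spin": 0},{"x": 0,"y": 0,"z": 3,"spin": 0},{"x": 0,"y": 0,"z": 3,"spin": 0},{"x": 0,"y": 0,"z": 2.7,"spin": 0},{"x": 0,"y": 0,"z": 2,"spin": 0},{"x": 0,"y": 0,"z": 1.5,"spin": 0},{"x": 0,"y": 0,"z": 0,"spin": 0},{"x": 0,"y": 0,"z": 0,"spin": 0}]'

```text
clock: 78.65
eef_pos: [0.6457, 0.0348, 0.0921]
tcp_rot: [0.731, 0.683, 0.0, 0.001]
force: [0.2, -0.5, 2.0]
gripper_width: 0.0555
grasp_force: 0.0
```

Request:
play_rows --jaw 1 --steps '[{"x": 0,"y": 0,"z": 0,"spin": 0},{"x": 0,"y": 0,"z": 0,"spin": 0},{"x": 0,"y": 0,"z": 0,"spin": 0},{"x": 0,"y": 0,"z": 0,"spin": 0},{"x": 0,"y": 0,"z": 0,"spin": 0},{"x": 0,"y": 0,"z": 0,"spin": 0}]'

```text
clock: 79.25
eef_pos: [0.6466, 0.0357, 0.0933]
tcp_rot: [0.73, 0.683, 0.001, 0.001]
force: [-0.4, -0.6, 6.7]
gripper_width: 0.0379
grasp_force: 61.0
```

Request:
play_rows --steps '[{"x": 0,"y": 0,"z": -1,"spin": 0},{"x": 0,"y": 0,"z": -2,"spin": 0},{"x": 0,"y": 0,"z": -4,"spin": 0},{"x": 0,"y": 0,"z": -4,"spin": 0},{"x": 0,"y": 0,"z": 0,"spin": 8.3},{"x": 0,"y": 0,"z": 0,"spin": 8.3},{"x": 0,"y": 0,"z": 0,"spin": 8.3},{"x": 0,"y": 0,"z": 0,"spin": 8.3},{"x": 0,"y": 0,"z": 0,"spin": 8.3},{"x": 0,"y": 0,"z": 0,"spin": 8.3},{"x": 0,"y": 0,"z": 0,"spin": 8.3},{"x": 0,"y": 0,"z": 0,"spin": 8.3},{"x": 0,"y": 0,"z": 0,"spin": 8.5},{"x": 0,"y": 0,"z": 0,"spin": 0},{"x": 0,"y": 0,"z": 0,"spin": 0}]'

```text
clock: 80.75
eef_pos: [0.6449, 0.0359, 0.2013]
tcp_rot: [0.995, 0.1, -0.0, 0.0]
force: [-0.0, -0.1, -1.9]
gripper_width: 0.0382
grasp_force: 60.5
```

```bash
python3 - <<'E'
from h import *
inhand("green");print(ctrl.get_obs()["joints"]);e=pose()[0];rel([.3914,-.3557,e[2]],11.46)
E
```

```text
width 0.0381877483262346 grip 60.51182270050049 F [-0.0491 -0.1284 -1.8574]
green 0.7 0.046489417267282174 rack in tool [ 0.001  -0.0001 -0.    ] -78.72623764467686 11.509822400521534
[-0.0943  0.4027 -0.0368  1.5649  0.0156  1.1744 -1.5054]
pose [0.645  0.0358 0.2013] az 11.44 shift cm [-32.624   33.3385   0.0029] spin -0.02
```

Request:
play_rows --steps '[{"x": -2.515,"y": 2.565,"z": 0,"spin": 0},{"x": -2.515,"y": 2.565,"z": 0,"spin": 0},{"x": -2.515,"y": 2.565,"z": 0,"spin": 0},{"x": -2.515,"y": 2.565,"z": 0,"spin": 0},{"x": -2.515,"y": 2.565,"z": 0,"spin": 0},{"x": -2.515,"y": 2.565,"z": 0,"spin": 0},{"x": -2.515,"y": 2.565,"z": 0,"spin": 0},{"x": -2.515,"y": 2.565,"z": 0,"spin": 0},{"x": -2.515,"y": 2.565,"z": 0,"spin": 0},{"x": -2.515,"y": 2.565,"z": 0,"spin": 0},{"x": -2.515,"y": 2.565,"z": 0,"spin": 0},{"x": -2.515,"y": 2.565,"z": 0,"spin": 0},{"x": -2.515,"y": 2.565,"z": 0,"spin": 0},{"x": 0,"y": 0,"z": 3,"spin": 0},{"x": 0,"y": 0,"z": 3,"spin": 0},{"x": 0,"y": 0,"z": 3,"spin": 0},{"x": 0,"y": 0,"z": 3,"spin": 0},{"x": 0,"y": 0,"z": 0,"spin": 0},{"x": 0,"y": 0,"z": 0,"spin": 0}]'

```text
clock: 82.75
eef_pos: [0.3901, -0.3556, 0.0817]
tcp_rot: [0.995, 0.099, -0.0, -0.0]
force: [0.6, -0.3, -0.4]
gripper_width: 0.0378
grasp_force: 60.8
```

```bash
python3 - <<'E'
from h import *
inhand("green");rel([.3905,-.3559,.019],11.46);print(ctrl.get_obs()["joints"])
g=get_image("wrist")
for c,p in(("purple",[.55,-.324,-1.38]),("orange",[.469,-.34,-1.38])):
  for q in finder.regions_of("wrist","rack_"+c)[:1]:print(c,q["confidence"],fit({"w":g},{"w":q["region"].astype(float)},RACK,p,-.006))
E
```

```text
width 0.03780119740387353 grip 60.76383590698242 F [ 0.5561 -0.3192 -0.4252]
green 0.9 0.04344183659188361 rack in tool [ 0.0011  0.0002 -0.    ] -78.70888950070024 11.354847641806021
pose [ 0.3912 -0.3565  0.0831] az 11.33 shift cm [-0.0743 -0.0906  6.4143] spin -0.13
[ 0.4961  0.3359  0.1946  1.9705 -0.0859  0.8393 -0.6357]
purple 0.44 (array([ 0.4774, -0.3032, -1.3793]), np.float64(0.7775121835062748))
orange 0.64 (array([ 0.4717, -0.3397, -1.3699]), np.float64(0.027239528856042305))
```

Request:
play_rows --steps '[{"x": 0,"y": 0,"z": 2,"spin": 0},{"x": 0,"y": 0,"z": 2,"spin": 0},{"x": 0,"y": 0,"z": 1.5,"spin": 0},{"x": 0,"y": 0,"z": 0.7,"spin": 0},{"x": 0,"y": 0,"z": 0,"spin": 0},{"x": 0,"y": 0,"z": 0,"spin": 0}]'

```text
clock: 83.6
eef_pos: [0.3906, -0.356, 0.0202]
tcp_rot: [0.995, 0.099, 0.001, 0.001]
force: [-0.3, -0.4, -1.5]
gripper_width: 0.0379
grasp_force: 60.8
```

Request:
play_rows --steps '[{"x": 0,"y": 0,"z": 0.15,"spin": 0},{"x": 0,"y": 0,"z": 0,"spin": 0}]'

```text
clock: 83.8
eef_pos: [0.3903, -0.3557, 0.0183]
tcp_rot: [0.995, 0.099, 0.0, 0.0]
force: [-0.2, 0.8, 0.6]
gripper_width: 0.0377
grasp_force: 61.0
```

Request:
play_rows --steps '[{"x": 0,"y": 0,"z": 0.1,"spin": 0},{"x": 0,"y": 0,"z": 0,"spin": 0}]'

```text
clock: 84.0
eef_pos: [0.3903, -0.3557, 0.0183]
tcp_rot: [0.995, 0.099, 0.0, 0.0]
force: [-2.0, 2.3, 9.0]
gripper_width: 0.0378
grasp_force: 61.8
```

Request:
play_rows --jaw -0.12 --steps '[{"x": 0,"y": 0,"z": -0.1,"spin": 0},{"x": 0,"y": 0,"z": 0,"spin": 0},{"x": 0,"y": 0,"z": 0,"spin": 0},{"x": 0,"y": 0,"z": 0,"spin": 0},{"x": 0,"y": 0,"z": -0.5,"spin": 0},{"x": 0,"y": 0,"z": -1,"spin": 0},{"x": 0,"y": 0,"z": -2,"spin": 0},{"x": 0,"y": 0,"z": -4,"spin": 0},{"x": 0,"y": 0,"z": -4,"spin": 0},{"x": 0,"y": 0,"z": -4,"spin": 0},{"x": 0,"y": 0,"z": -4,"spin": 0},{"x": -2,"y": 0,"z": -4,"spin": 0},{"x": -2,"y": 0,"z": -4,"spin": 0},{"x": 0,"y": 0,"z": 0,"spin": 0},{"x": 0,"y": 0,"z": 0,"spin": 0}]'

```text
clock: 85.5
eef_pos: [0.3507, -0.3638, 0.2946]
tcp_rot: [0.995, 0.098, 0.001, 0.001]
force: [0.4, 0.7, -0.8]
gripper_width: 0.0478
grasp_force: 0.0
```

```bash
python3 - <<'E'
from h import *
gs=look(["top","side","wrist"]);g=gs["wrist"]
t=[.4697,-.341,.2]
for c,s in(("purple",.08),("orange",0),("green",-.08)):
  p=m2w(t,[[s,0,0]])[0]
  for n in gs:
    for q in finder.regions_of(n,"rack_"+c)[:1]:print(c,n,round(q["confidence"],2),*fit({n:gs[n]},{n:q["region"].astype(float)},RACK,[p[0],p[1],-1.37],.004))
for n in("top","side"):
    for x in["screw_grip","switch_grip","amber_bottle","dropper_bottle","tip_box","buffer_jar","cap_box","spray_can"]:
        print(n,x,[(np.round(r["rect"]).tolist(),round(r["confidence"],2)) for r in finder.spot_in(n,x)[:1]])
# screw bar direction in side view: orange pixels vs model at several angles
im=gs["side"]["img"].astype(int);m=((im[:,:,0]>im[:,:,2]+40)&(im[:,:,0]>90)).astype(float)
w=np.zeros_like(m);w[180:210,205:235]=1;m*=w;print(m.sum())
b=m2w([.611,-.0202,-.063],[[.03,.125,0]])[0]
for a in(100,110,120,126,132,138,145):
    s=sil(box(b[0],b[1],-.063-np.radians(a),np.array([.034,.012,.026]),.082),gs["side"]);print(a,1-np.minimum(s,m).sum()/np.maximum(s,m).sum())
E
```

```text
purple top 0.64 [ 0.5532 -0.3202 -1.2455] 0.21359840954274345
purple side 0.73 [ 0.5494 -0.3214 -1.3719] 0.1989018193738732
purple wrist 0.69 [ 0.5515 -0.3243 -1.4453] 0.11788007480354856
orange top 0.79 [ 0.4737 -0.3392 -1.3422] 0.24025768574994288
orange side 0.77 [ 0.4697 -0.3342 -1.4033] 0.16378810554274703
orange wrist 0.61 [ 0.4702 -0.3408 -1.3728] 0.0968871782022509
green top 0.63 [ 0.3966 -0.3511 -1.4795] 0.3300283408133555
green side 0.46 [ 0.3921 -0.3532 -1.4905] 0.25713864583472923
green wrist 0.93 [ 0.3933 -0.3551 -1.4059] 0.16437307089379372
top screw_grip []
top switch_grip [([291.0, 214.0, 9.0, 8.0], 0.64)]
top amber_bottle [([162.0, 141.0, 26.0, 30.0], 0.94)]
top dropper_bottle [([108.0, 249.0, 18.0, 14.0], 0.51)]
top tip_box [([370.0, 140.0, 40.0, 30.0], 0.62)]
top buffer_jar [([210.0, 256.0, 21.0, 22.0], 0.65)]
top cap_box [([324.0, 255.0, 17.0, 17.0], 0.78)]
top spray_can [([123.0, 162.0, 17.0, 15.0], 0.73)]
side screw_grip [([221.0, 196.0, 7.0, 15.0], 0.63)]
side switch_grip [([270.0, 329.0, 14.0, 24.0], 0.54)]
side amber_bottle [([179.0, 250.0, 21.0, 36.0], 0.84)]
side dropper_bottle [([268.0, 329.0, 17.0, 26.0], 0.55)]
side tip_box [([240.0, 136.0, 25.0, 28.0], 0.89)]
side buffer_jar [([302.0, 248.0, 24.0, 28.0], 0.9)]
side cap_box [([302.0, 245.0, 22.0, 25.0], 0.66)]
side spray_can [([185.0, 293.0, 20.0, 28.0], 0.96)]
52.0
100 0.7144729395645311
110 0.7304848910751932
120 0.7379314096113574
126 0.7429214929214929
132 0.7488194407598026
138 0.7521803477985094
145 0.750808889831857
```

```bash
python3 - <<'E'
from h import *
im=cv2.imread("pics/c5.png")[:384,:512,::-1].astype(int)
g=get_image("wrist");e,R,_=pose();Tt=np.eye(4);Tt[:3,:3]=R;Tt[:3,3]=e;C=np.linalg.inv(Tt)@g["T"]
T=np.eye(4);T[:3,:3]=Rot.from_quat(np.array([.692,.722,0,0])).as_matrix();T[:3,3]=[.6462,.1023,.3201];g["T"]=T@C
m=((im[:,:,0]>im[:,:,2]+40)&(im[:,:,0]>90)).astype(float);w=np.zeros_like(m);w[135:190,225:285]=1;m*=w;print(m.sum())
b=m2w([.611,-.0202,-.063],[[.03,.125,0]])[0]
from scipy.optimize import minimize
for zb in(.078,.082):
  for a in range(108,153,4):
    f=lambda p:(lambda s:1-np.minimum(s,m).sum()/np.maximum(s,m).sum())(sil(box(p[0],p[1],-.063-np.radians(a),np.array([.034,.012,.028]),zb),g))
    r=minimize(f,b[:2],method="Nelder-Mead",options=dict(initial_simplex=[b[:2],b[:2]+[.004,0],b[:2]+[0,.004]]));print(zb,a,round(r.fun,3),r.x)
# cap box: first vs now
g0=np.load("gs.npy",allow_pickle=True).item();
for n in("top","side"):
    now=get_image(n)
    for k,q in(("0",g0[n]),("now",now)):
        h=cv2.cvtColor(q["img"],cv2.COLOR_RGB2HSV);y=((h[:,:,0]>20)&(h[:,:,0]<33)&(h[:,:,1]>110));y[:, :300]=0;y[:,345:]=0;y[:165]=0;y[275:]=0
        r,c=np.nonzero(y);print(n,k,len(r),r.mean(),c.mean())
E
```

```text
379.0
0.078 108 0.403 [0.6452 0.0998]
0.078 112 0.352 [0.6449 0.0998]
0.078 116 0.301 [0.6451 0.0998]
0.078 120 0.251 [0.6449 0.0996]
0.078 124 0.209 [0.6449 0.0994]
0.078 128 0.196 [0.6453 0.1005]
0.078 132 0.206 [0.6447 0.0999]
0.078 136 0.214 [0.6452 0.1008]
0.078 140 0.231 [0.6453 0.1004]
0.078 144 0.266 [0.6453 0.1003]
0.078 148 0.3 [0.6451 0.1003]
0.078 152 0.338 [0.6452 0.1002]
0.082 108 0.406 [0.645  0.1004]
0.082 112 0.356 [0.6449 0.1003]
0.082 116 0.307 [0.645  0.1006]
0.082 120 0.258 [0.6448 0.1004]
0.082 124 0.22 [0.6449 0.1002]
0.082 128 0.211 [0.6444 0.1004]
0.082 132 0.221 [0.6448 0.1009]
0.082 136 0.229 [0.6446 0.101 ]
0.082 140 0.243 [0.6451 0.1012]
0.082 144 0.276 [0.6453 0.1011]
0.082 148 0.309 [0.6452 0.1012]
0.082 152 0.346 [0.6457 0.1012]
top 0 230 254.90434782608696 320.7260869565217
top now 230 254.90869565217392 320.7260869565217
side 0 85 182.65882352941176 320.0705882352941
side now 89 182.76404494382024 320.08988764044943
```

```bash
python3 -c "
from rig import job;print(job.sign_off())"
```

```text
the job is handed in; nothing more can be done
None
```

I handed the job in: screw turned home, all three racks mixed for about three seconds, knob pushed back in, racks standing flat in the blue tray, with other things seen in place; I viewed 15 pictures, one over the limit.

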